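Isolate and load the charger test cradle

ROBOT

A 6-joint arm with a two-finger parallel gripper is mounted at the origin on the work surface. World frame = base frame: x ahead of the robot, y to its left, z up, the work surface at z = 0. Lengths are in m, angles in rad, forces in N, time in s.
With the tool pointing down it reaches from about 0.25 to 0.775 m from the base axis. Payload 8.9 kg.
Tool frame: the origin (TCP) lies on the centre line of the jaws, within the pads' length; the fingertips stand 22 mm ahead of it and the grasp point (between the pads) lies 3 mm ahead of it; z points along the fingers, y is the line along which they close (so a half turn about z gives the same grasp; the last joint's range is limited). The gripper opens to 85 mm and grips with 20 to 120 N. Pads are 22 mm wide; open, the fingers measure 114 mm over their backs; the gripper's body (76 mm by 85 mm) begins 54 mm behind the grasp point. The pads swing forward as they close: fully open they stand 13 mm farther back than shut.
Start: joints at [-1.489, 0.291, -0.153, 1.127, 0, 1.431], TCP at [0.115, -0.512, 0.253] pointing down, gripper open.
Joint ranges: [-2.52, 2.52], [-0.91, 1.74], [-1.3, 1.37], [-1.96, 2.02], [-1.52, 1.47], [-3.14, 3.14]. Speed limits (rad/s): [2.22, 2.22, 2.79, 3.14, 3.14, 3.14].

INTERFACE

Orientations are given as a unit quaternion [w, x, y, z].
In Python, from plant import get_state, snapshot, close_job, cut_out gives the robot as it stands. The module is installed in compiled form; this text tells all that it offers.
- The arm moves only by the tool drive_tool, never from a script. Its argument "series" is a list of rows, each an object of numbers: "jaw": the closure, from -1 (fully open) to 1 (shut); "x", "y", "z": the shift along the tool's x, y, z in m; "wx", "wy", "wz": the turn, a rotation vector about the tool's x, y, z in degrees. In form: [{"jaw": .., "x": .., "y": .., "z": .., "wx": .., "wy": .., "wz": ..}, ...]. A call has 1 to 8 rows; each row is the pose to reach, as a shift and turn from the pose commanded when the call began, along the tool's axes at that moment; what a row does not reach only later rows make up. A row lasts 1/8 s, in which the tool goes at most 62.5 mm and 10.7 degrees, less where a joint would pass 70% of its speed; a pose out of reach is approached as far as the arm can. A call with a gripper value outside its range is refused whole. The fingers move at their own pace and stop on an object; "squeeze" is the grip in N (left out, the last holds). Time passes only in rows, so rows that repeat a pose let the fingers close. It gives the time, the measured TCP pose, the force, the opening and the grip force at its end, in the units of the state.
- get_state(): the state, without advancing time (a new reading comes with each control period).
- snapshot(name): name is "scene" or "top" or "wrist"; returns a dict with "image" (480x640x3 uint8, red, green, blue), "K" (3x3 intrinsics, pixels), "R" (3x3) and "t" (3): a world point X has camera coordinates R X + t; the wrist camera has in their place "hand_eye" (4x4, takes a point from camera to tool coordinates, whose origin is the TCP and whose axes are the flange's). Camera axes: x right, y down, z forward; pixel columns grow to the right and rows downward; lengths in m; the calibration is good to about 2 mm. A picture is of the moment at which its call begins: read the wrist's pose just before it. There is no depth.
- close_job(): hands the job in; it is judged then, once.
Trained networks look in a picture, given as the dict that the camera call returned (one of the last four; its "shot" number tells which), for a name from the list of things; names that differ only in an ending like _2 or _b are one class to them, and where a whole thing is asked for, a point or a joint stands for the part that bears it (a point fixed in the world has none). Each returns a list of dicts, best first, with "confidence" (0 to 1); they miss things now and then, are a little off and sometimes report something else, mostly with a low value. They report only what shows in the picture. A call takes as long as a camera call.
- cut_out(picture, name): "region" (480x640 bool, what is visible of it) and "pixel" ([row, column] in pixels, amid what is visible of it).
The state is a dict: "time_s": time; "joints": joint angles; "joint_velocities": joint speeds; "joint_torque": joint torques, N m; "eef_pos": TCP position; "tool_rot": TCP orientation; "ft_force": force on the tool from outside, world axes, zero at the start; "wrist_torque": the same for the moment, N m; "finger_gap": opening from 0.0 (shut) to 1.0 (fully open); "finger_force": force on a finger pad.
Only numpy, scipy, OpenCV 4.12 (cv2) and the standard library are available. Lean on these libraries where they do the work, as an engineer would, in place of code of your own. Each camera call takes 0.05 s, during which the arm holds its last target. There are 200 camera calls.

TASK

First trip the bench safety switch with its test button, so that its lever drops and the black test cradle is dead; nothing may be loaded or unloaded before that. With the lever down, take the two green finished power banks out of the cradle and lay them flat side by side on the floor of the orange out tray, and seat every waiting item (blue power bank, red stick, grey puck, white case, yellow charger: whichever are there) fully down in the pocket of its own shape. Only when all that is done, lift the lever right back up to switch the cradle on; leave the screwdriver, tape, amber bottle and clear jar where they stand.

Things in the scene. Friction and masses are not known exactly. Their poses are not given: they have to be found in the camera images.
- pocket_slab (a point): Centre of the floor of the 105 x 55 mm rectangular pocket (long side along the cradle's x), for the blue power bank; at the start the green one sits in it. The cradle is a black plate fixed on the bench, 180 (x) x 320 (y) x 20 mm high, with five open pockets 12 mm deep; this point is 30 mm to -y of its centre. Axes as the cradle's, z up; pocket floor 12 mm below the cradle's top.
- pocket_stick (a point): Centre of the floor of the 105 x 31 mm narrow rectangular pocket (long side along the cradle's x), for the red stick; at the start the green stick sits in it. Axes as the cradle's.
- pocket_puck (a point): Centre of the floor of the round pocket, 65 mm across, for the grey puck. Axes as the cradle's.
- pocket_case (a point): Centre of the floor of the 73 x 51 mm pocket with bevelled corners (long side along the cradle's x), for the white case. Axes as the cradle's.
- pocket_brick (a point): Centre of the floor of the 59 x 59 mm square pocket, for the yellow charger. Axes as the cradle's.
- slab: Blue power bank, box 100 (x) x 50 (y) x 26 mm high, about 0.22 kg, loose, lying flat on the bench in a row between the robot and the cradle. Origin: centre of its underside. May be absent.
- stick: Red stick power bank, box 100 (x) x 26 (y) x 28 mm high, 0.12 kg, loose on the bench. Origin: centre of its underside. May be absent.
- puck: Grey round charging puck, 60 mm across, 28 mm high, 0.15 kg, loose on the bench. Origin: centre of its underside. May be absent.
- case: White earbud case with half-round ends, 68 (x) x 46 (y) x 28 mm high, 0.09 kg, loose on the bench. Origin: centre of its underside. May be absent.
- brick: Yellow square charger, 54 x 54 x 28 mm high, 0.14 kg, loose on the bench. Origin: centre of its underside. May be absent.
- done_pack: Green finished power bank, same box as the blue one (100 x 50 x 26 mm high, 0.22 kg); starts seated in the slab pocket, standing 14 mm proud of the cradle. Origin: centre of its underside.
- done_stick: Green finished stick power bank, same box as the red one (100 x 26 x 28 mm high, 0.12 kg); starts seated in the stick pocket, standing 16 mm proud of the cradle. Origin: centre of its underside.
- out_tray_in (a point): Centre of the inner floor of the fixed orange out tray, open on top, 190 (x) x 150 (y) x 15 mm high outside with 4 mm walls. Axes as the tray's. The tray is on the left or the right of the bench, the switch on the other side.
- rcd: Fixed white bench safety switch, box 120 (x) x 150 (y) x 55 mm high. On its top the drop lever (at its y = +35 mm) and the test button (at its y = -40 mm). Origin: centre of its underside; its -x side faces the robot.
- test_button_top (a point): Centre of the top of the blue round test button, 28 mm across; press straight down, 6 mm travel, spring up to 4 N at full travel. About half way down it trips the lever, which then falls by itself within a second.
- test_button (a joint): Travel of the test button in m: 0 released, 0.006 fully pressed.
- lever_grip (a point): Middle of the red T-bar at the lever's end: a round bar 18 mm thick and 34 mm long, lying along the switch's y, 70 mm from the hinge; pinch it by its two ends from above.
- lever_hinge (a point): Hinge axis of the lever, along the switch's y, 10 mm above the switch's top.
- rcd_lever (a joint): Angle of the lever in rad: 0 up (on; it leans 0.2 rad past vertical to the switch's +x and rests there by its weight), 1.5 fully dropped (off; it points to the switch's -x, 0.27 rad above level). It flops over freely, falling to whichever side of vertical it is on (vertical is 0.2); lifting it takes about 1 N.
- screwdriver: Bystander: orange-handled screwdriver 150 mm long lying flat, not to be disturbed (origin: centre of its underside or middle).
- tape: Bystander: roll of yellow tape, 70 mm across, 20 mm high, not to be disturbed (origin: centre of its underside).
- flux: Bystander: amber bottle, 48 mm across, 100 mm high, not to be disturbed (origin: centre of its underside).
- jar: Bystander: small clear jar with a red lid, 52 mm across, 60 mm high, not to be disturbed (origin: centre of its underside).

How it is judged:
On the way, in this order (a step that is already met when the one before it is completed fails the run):
1. the test button is pressed (value of joint test_button above 0.0025 m).
2. the lever has dropped, with nothing yet loaded or unloaded (value of joint rcd_lever above 1.3 rad and horizontal distance between each of done_pack, done_stick and out_tray_in above 0.12 m and horizontal distance between slab and pocket_slab above 0.03 m and horizontal distance between stick and pocket_stick above 0.03 m and horizontal distance between puck and pocket_puck above 0.03 m and horizontal distance between case and pocket_case above 0.03 m and horizontal distance between brick and pocket_brick above 0.03 m), for 0.2 s.
3. with the lever down, both green power banks lie in the out tray and every waiting item is seated in its pocket (value of joint rcd_lever above 1.3 rad and horizontal distance between slab and pocket_slab below 0.006 m and z of slab in the frame of pocket_slab below 0.004 m and angle between each of slab, stick, puck, case, brick's own z axis and vertical below 0.08 rad and angle between the x axis of slab and the x axis of pocket_slab, either way round below 0.15 rad and horizontal distance between stick and pocket_stick below 0.006 m and z of stick in the frame of pocket_stick below 0.004 m and angle between the x axis of stick and the x axis of pocket_stick, either way round below 0.15 rad and horizontal distance between puck and pocket_puck below 0.006 m and z of puck in the frame of pocket_puck below 0.004 m and horizontal distance between case and pocket_case below 0.006 m and z of case in the frame of pocket_case below 0.004 m and angle between the x axis of case and the x axis of pocket_case, either way round below 0.15 rad and horizontal distance between brick and pocket_brick below 0.006 m and z of brick in the frame of pocket_brick below 0.004 m and x of done_pack in the frame of out_tray_in between -0.06 and 0.06 m and y of done_pack in the frame of out_tray_in between -0.065 and 0.065 m and z of each of done_pack, done_stick in the frame of out_tray_in below 0.006 m and angle between each of done_pack, done_stick's own z axis and vertical below 0.1 rad and x of done_stick in the frame of out_tray_in between -0.06 and 0.06 m and y of done_stick in the frame of out_tray_in between -0.065 and 0.065 m), for 0.2 s.
4. the lever is back up (value of joint rcd_lever below 0.12 rad), for 0.2 s.
At the end, for the whole second after the job is handed in: The lever is up (joint below 0.12 rad); every item present is down in its own pocket (underside within 4 mm of the pocket floor, centre within 6 mm, level, long side along the pocket); both green power banks lie flat on the out tray's floor, centres within it; all at rest (value of joint rcd_lever below 0.12 rad and horizontal distance between slab and pocket_slab below 0.006 m and z of slab in the frame of pocket_slab below 0.004 m and angle between each of slab, stick, puck, case, brick's own z axis and vertical below 0.08 rad and angle between the x axis of slab and the x axis of pocket_slab, either way round below 0.15 rad and horizontal distance between stick and pocket_stick below 0.006 m and z of stick in the frame of pocket_stick below 0.004 m and angle between the x axis of stick and the x axis of pocket_stick, either way round below 0.15 rad and horizontal distance between puck and pocket_puck below 0.006 m and z of puck in the frame of pocket_puck below 0.004 m and horizontal distance between case and pocket_case below 0.006 m and z of case in the frame of pocket_case below 0.004 m and angle between the x axis of case and the x axis of pocket_case, either way round below 0.15 rad and horizontal distance between brick and pocket_brick below 0.006 m and z of brick in the frame of pocket_brick below 0.004 m and x of done_pack in the frame of out_tray_in between -0.06 and 0.06 m and y of done_pack in the frame of out_tray_in between -0.065 and 0.065 m and z of each of done_pack, done_stick in the frame of out_tray_in below 0.006 m and angle between each of done_pack, done_stick's own z axis and vertical below 0.1 rad and x of done_stick in the frame of out_tray_in between -0.06 and 0.06 m and y of done_stick in the frame of out_tray_in between -0.065 and 0.065 m and linear speed of each of slab, stick, puck, case, brick, done_pack, done_stick below 0.02 m/s); the robot touches nothing.
It fails at once if a bystander (screwdriver, tape, amber bottle, clear jar) is moved more than 5 cm or knocked over (distance of any of screwdriver, tape, flux, jar from where it was at the start of the episode above 0.05 m or angle between any of tape, flux, jar's own z axis and vertical above 0.5 rad).
Of slab, stick, puck, case, brick only 3 to 5 are there at a start; the rules pass over those that are not, and their reading is None.
At some moment in a run one of slab, stick, puck, case, brick, done_pack, done_stick may be knocked a few centimetres aside while the robot is not near it.
Once in a run the grip may slacken for a moment while it holds something.
It also fails if it takes over 208 s, if anything falls off the work surface, if the arm or the gripper's body presses on something with over 40 N, if the wrist force passes 120 N, or if a joint passes its speed limit or range.

## Working session

There is one attempt and no reset: what is moved stays moved. The work goes in short steps, Python scripts to look and compute and a tool call to move; the robot and the scene stay as the last step left them, time stands still between calls to the robot, and variables do not carry over. Pictures are saved under pics/ and viewed, at most 18 in all, crops included, and the job is handed in when it is done.

Besides the shell and the picture viewer there is one more tool, called after "Emit:" as name(argument=value, ...), one argument or row to a line, values as JSON. drive_tool: Moves the arm, as the interface text tells. Its arguments: {"type":"object","properties":{"series":{"type":"array","items":{"type":"object","properties":{"jaw":{"type":"number"},"x":{"type":"number"},"y":{"type":"number"},"z":{"type":"number"},"wx":{"type":"number"},"wy":{"type":"number"},"wz":{"type":"number"}}}},"squeeze":{"type":"number"}},"required":["series"]}

```bash
mkdir -p pics
python3 - <<'E'
from plant import *
import cv2,numpy as np
s=get_state();print({k:np.round(v,3).tolist() for k,v in s.items()})
for n in["scene","top"]:
    p=snapshot(n);cv2.imwrite(f"pics/{n}0.png",p["image"][:,:,::-1])
    print(n,p["K"].tolist(),np.round(p["R"],4).tolist(),np.round(p["t"],4).tolist())
w=snapshot("wrist");print(w["K"].tolist(),np.round(w["hand_eye"],4).tolist())
for nm in "slab stick puck case brick done_pack done_stick out_tray_in rcd test_button_top lever_grip screwdriver tape flux jar pocket_slab".split():
    for r in cut_out(p,nm)[:2]:
        m=r["region"];print(nm,round(r["confidence"],2),np.round(r["pixel"]).tolist(),m.sum())
E
```

```text
{'time_s': 0.0, 'joints': [-1.489, 0.291, -0.154, 1.127, 0.0, 1.431], 'joint_velocities': [-0.001, -0.001, -0.001, 0.0, 0.001, -0.001], 'joint_torque': [-0.0, -53.714, 33.137, 0.016, -0.0, -0.0], 'eef_pos': [0.115, -0.512, 0.253], 'tool_rot': [-0.001, 0.994, 0.11, 0.0], 'ft_force': [-0.96, -1.019, 0.414], 'wrist_torque': [0.01, -0.003, -0.013], 'finger_force': 0.0, 'finger_gap': 1.0}
scene [[527.3982190377369, 0.0, 314.20180196811384], [0.0, 527.3982190377369, 248.71036860140342], [0.0, 0.0, 1.0]] [[-0.3584, 0.9335, 0.0087], [0.5526, 0.2196, -0.804], [-0.7524, -0.2833, -0.5946]] [0.2036, -0.1939, 1.4451]
top [[526.6307599248577, 0.0, 321.03323477946947], [0.0, 526.6307599248577, 233.98979836419528], [0.0, 0.0, 1.0]] [[-0.0021, -0.9999, -0.0112], [-0.998, 0.0028, -0.0635], [0.0635, 0.0111, -0.9979]] [0.0086, 0.5037, 1.0976]
[[340.24755446473466, 0.0, 320.3831576388074], [0.0, 340.24755446473466, 235.5918994960362], [0.0, 0.0, 1.0]] [[0.0007, -0.9495, -0.3137, 0.081], [1.0, 0.001, -0.0006, 0.0001], [0.0009, -0.3137, 0.9495, -0.1214], [0.0, 0.0, 0.0, 1.0]]
slab 0.85 [267.0, 380.0] 1191
slab 0.61 [148.0, 211.0] 549
stick 0.29 [307.0, 172.0] 529
puck 0.79 [252.0, 329.0] 649
puck 0.5 [179.0, 331.0] 11081
brick 0.72 [276.0, 422.0] 717
done_pack 0.84 [178.0, 349.0] 1133
done_pack 0.72 [180.0, 335.0] 11239
done_stick 0.76 [173.0, 317.0] 579
done_stick 0.71 [215.0, 172.0] 125
out_tray_in 0.9 [214.0, 494.0] 6508
out_tray_in 0.73 [306.0, 451.0] 545
rcd 0.55 [215.0, 159.0] 4804
test_button_top 0.74 [270.0, 381.0] 1179
test_button_top 0.53 [214.0, 173.0] 154
lever_grip 0.69 [205.0, 129.0] 234
lever_grip 0.64 [266.0, 385.0] 1173
screwdriver 0.79 [307.0, 450.0] 484
tape 0.71 [315.0, 174.0] 469
tape 0.21 [179.0, 335.0] 10977
flux 0.57 [149.0, 208.0] 552
jar 0.64 [142.0, 446.0] 674
jar 0.44 [268.0, 381.0] 1216
pocket_slab 0.74 [151.0, 209.0] 538
pocket_slab 0.61 [179.0, 334.0] 10929
```

View pics/top0.png

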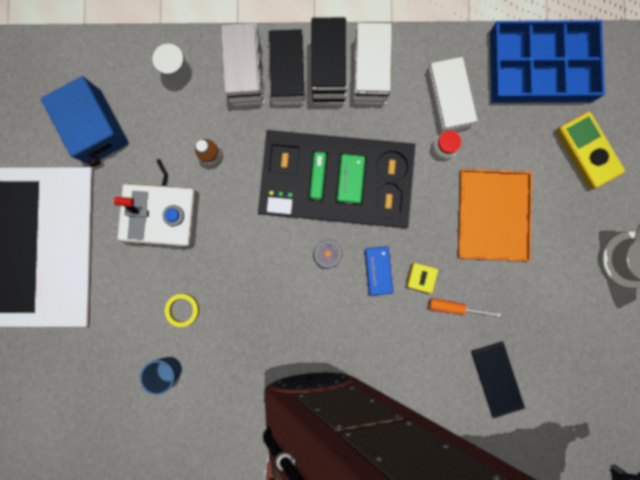

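View pics/scene0.png

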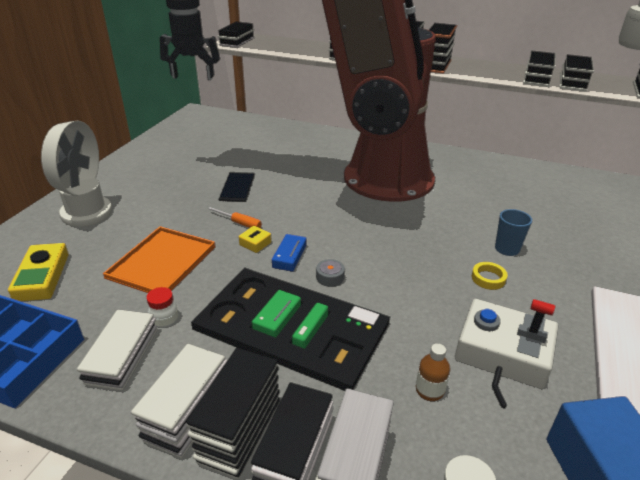

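Top view: robot at the bottom, grey puck at (328,254), blue slab at (378,271) and yellow brick at (423,278). There is no stick or case. The cradle is at (337,180), with the green pack at (351,178) and green stick at (317,175). The tray is at (495,215), the switch at (157,215) with its button at (172,215), and the lever bar at (124,201). The scene view agrees.

```bash
cat > h.py <<'E'
from plant import *
import cv2,numpy as np
from scipy.optimize import minimize
from scipy.spatial.transform import Rotation as Ro
def rot(q): return Ro.from_quat([q[1],q[2],q[3],q[0]]).as_matrix()
def shot(n):
    s=get_state();p=snapshot(n)
    if n=="wrist":
        T=np.eye(4);T[:3,:3]=rot(s["tool_rot"]);T[:3,3]=s["eef_pos"]
        C=np.linalg.inv(T@np.array(p["hand_eye"]));p["Rw"],p["tw"]=C[:3,:3],C[:3,3]
    else: p["Rw"],p["tw"]=np.array(p["R"]),np.array(p["t"])
    return p
def proj(p,X):
    c=np.atleast_2d(X)@p["Rw"].T+p["tw"];u=c@np.array(p["K"]).T;return u[:,:2]/u[:,2:]
def ray(p,rc,z):
    d=p["Rw"].T@np.linalg.solve(p["K"],[rc[1],rc[0],1.]);o=-p["Rw"].T@p["tw"];return (o+d*(z-o[2])/d[2])
box=lambda a,b:np.array([[a,b],[a,-b],[-a,-b],[-a,b]])/2
circ=lambda d:d/2*np.c_[np.cos(np.arange(0,6.28,.2)),np.sin(np.arange(0,6.28,.2))]
D=dict(slab=(box(.1,.05),0,.026),puck=(circ(.06),0,.028),brick=(box(.054,.054),0,.028),
 done_pack=(box(.1,.05),.020,.034),done_stick=(box(.1,.026),.020,.036),
 pocket_slab=(box(.18,.32),0,.02),out_tray_in=(box(.19,.15),0,.015),rcd=(box(.12,.15),0,.055))
def find(p,nm,pred=None,mx=5):
    "region mask of nm; pred = world xyz to pick the candidate nearest to"
    c=cut_out(p,nm)
    if not c: return None
    if pred is not None:
        u=proj(p,pred)[0];c=[r for r in c if np.hypot(r["pixel"][1]-u[0],r["pixel"][0]-u[1])<60]
    return c[0] if c else None
def hull(m):
    k=cv2.connectedComponentsWithStats(m.astype(np.uint8))
    m=k[1]==1+np.argmax(k[2][1:,4]);ys,xs=np.nonzero(m)
    return cv2.convexHull(np.c_[xs,ys].astype(np.float32))
def prism(q,shape):
    P,z0,z1=shape;c,s=np.cos(q[2]),np.sin(q[2]);xy=P@np.array([[c,s],[-s,c]])+q[:2]
    return np.vstack([np.c_[xy,0*xy[:,0]+z] for z in(z0,z1)])
def fit(obs,shape,q0):
    "obs list of (picture, hull)"
    def loss(v):
        q=np.array([v[0],v[1],v[2]*10]);e=0
        for p,h in obs:
            g=cv2.convexHull(proj(p,prism(q,shape)).astype(np.float32))
            a=cv2.intersectConvexConvex(g,h)[0];e+=1-a/(cv2.contourArea(g)+cv2.contourArea(h)-a)
        return e/len(obs)
    best=None
    for d in(0,.25,-.25):
        v=np.array([q0[0],q0[1],(q0[2]+d)/10])
        r=minimize(loss,v,method="Nelder-Mead",options=dict(initial_simplex=v+np.vstack([0*v,np.eye(3)*.015]),xatol=1e-5,fatol=1e-5))
        if best is None or r.fun<best.fun: best=r
    return np.array([best.x[0],best.x[1],best.x[2]*10]),best.fun
def look(p,nm,z0q,shape=None):
    shape=shape or D[nm];r=find(p,nm,[*z0q[:2],shape[2]])
    return None if r is None else fit([(p,hull(r["region"]))],shape,z0q)
def go(x,y,z,yaw=None):
    "shift in tool axes to a world target; yaw = world direction angle of tool x (tool down)"
    s=get_state();R=rot(s["tool_rot"]);d=R.T@(np.array([x,y,z])-s["eef_pos"])
    w=np.zeros(3)
    if yaw is not None:
        c,n=np.cos(yaw),np.sin(yaw);G=np.array([[c,n,0],[n,-c,0],[0,0,-1.]])
        w=np.degrees(Ro.from_matrix(R.T@G).as_rotvec())
    print("xyz",np.round(d,4),"w",np.round(w,2),"at",np.round(s["eef_pos"],4),"yaw",round(np.degrees(np.arctan2(R[1,0],R[0,0])),2),"t",round(s["time_s"],2))
E
python3 - <<'E'
from h import *
t=shot("top");s=shot("scene")
px=dict(slab=(271,378),puck=(254,328),brick=(278,423),done_pack=(178,350),done_stick=(175,317),pocket_slab=(180,337),out_tray_in=(215,495),rcd=(215,157))
for nm,rc in px.items():
    X=ray(t,rc,D[nm][2]);out=[]
    obs=[]
    for p in(t,s):
        r=find(p,nm,X)
        if r is None: out.append("none");continue
        o=(p,hull(r["region"]));obs.append(o);q,e=fit([o],D[nm],[X[0],X[1],0]);out.append((np.round(q,4).tolist(),round(e,3)))
    q,e=fit(obs,D[nm],[X[0],X[1],0]);print(nm,out,"BOTH",np.round(q,4),round(e,3))
for nm,z in(("test_button_top",.065),("lever_grip",.135)):
    for p in(t,s):
        for r in cut_out(p,nm)[:3]: print(nm,round(r["confidence"],2),np.round(r["pixel"]),np.round(ray(p,r["pixel"],z),4),r["region"].sum())
for nm,rc,z in(("screwdriver",(307,450),.02),("tape",(311,181),.01),("flux",(145,203),.1),("jar",(142,448),.06)): print(nm,np.round(ray(t,rc,z),3))
go(0,0,0)
E
```

```text
slab [([0.4277, -0.1145, 0.0918], np.float64(0.036)), ([0.4233, -0.1137, 0.1585], np.float64(0.133))] BOTH [ 0.4276 -0.1142  0.1002] 0.099
puck ['none', ([0.4593, -0.0065, 0.3565], np.float64(0.136))] BOTH [ 0.4593 -0.0065  0.3565] 0.136
brick [([0.4131, -0.2026, -0.2432], np.float64(0.102)), ([0.4103, -0.2024, -0.0671], np.float64(0.086))] BOTH [ 0.4128 -0.2026 -0.2448] 0.109
done_pack [([0.6211, -0.0563, -0.112], np.float64(0.075)), 'none'] BOTH [ 0.6211 -0.0563 -0.112 ] 0.075
done_stick [([0.6293, 0.014, -0.0692], np.float64(0.136)), ([0.6311, 0.0169, -0.0813], np.float64(0.068))] BOTH [ 0.63    0.0142 -0.0635] 0.152
pocket_slab [([0.6245, -0.0268, -0.0932], np.float64(0.026)), ([0.6233, -0.0248, -0.0956], np.float64(0.017))] BOTH [ 0.6237 -0.0251 -0.0976] 0.024
out_tray_in [([0.5457, -0.3624, -0.0452], np.float64(0.007)), ([0.5441, -0.3604, -0.0398], np.float64(0.039))] BOTH [ 0.5455 -0.3622 -0.0491] 0.033
rcd [([0.5458, 0.3496, -0.067], np.float64(0.192)), ([0.546, 0.3493, -0.0741], np.float64(0.223))] BOTH [ 0.5458  0.3494 -0.074 ] 0.208
test_button_top 0.64 [212. 173.] [0.5463 0.3082 0.065 ] 143
test_button_top 0.7 [316. 486.] [0.5361 0.3071 0.065 ] 198
test_button_top 0.18 [310. 537.] [0.4863 0.3888 0.065 ] 478
lever_grip 0.52 [204. 128.] [0.5534 0.3739 0.135 ] 263
lever_grip 0.39 [175. 335.] [ 0.6079 -0.0213  0.135 ] 11480
lever_grip 0.23 [268. 379.] [ 0.4324 -0.1034  0.135 ] 1140
lever_grip 0.9 [310. 539.] [0.5723 0.3777 0.135 ] 500
lever_grip 0.31 [272. 329.] [0.6023 0.0388 0.135 ] 661
lever_grip 0.19 [237. 256.] [ 0.5567 -0.122   0.135 ] 590
screwdriver [ 0.35  -0.261  0.02 ]
tape [0.342 0.304 0.01 ]
flux [0.676 0.24  0.1  ]
jar [ 0.689 -0.254  0.06 ]
xyz [-0.     -0.525   0.2533] w [0. 0. 0.] at [ 0.115  -0.5123  0.2533] yaw 12.65 t 2.05
```

```bash
python3 -c "
from h import *
go(.545,.308,.21,-.07)"
```

```text
xyz [ 0.5992 -0.7062  0.0433] w [ 0.   -0.   16.66] at [ 0.115  -0.5123  0.2533] yaw 12.65 t 2.05
```

Emit:
drive_tool(
  series=[
    {"jaw": 1,"x": 0.6,"y": -0.706,"z": 0.043,"wz": 16.7},
    {"jaw": 1,"x": 0.6,"y": -0.706,"z": 0.043,"wz": 16.7},
    {"jaw": 1,"x": 0.6,"y": -0.706,"z": 0.043,"wz": 16.7},
    {"jaw": 1,"x": 0.6,"y": -0.706,"z": 0.043,"wz": 16.7},
    {"jaw": 1,"x": 0.6,"y": -0.706,"z": 0.043,"wz": 16.7},
    {"jaw": 1,"x": 0.6,"y": -0.706,"z": 0.043,"wz": 16.7},
    {"jaw": 1,"x": 0.6,"y": -0.706,"z": 0.043,"wz": 16.7},
    {"jaw": 1,"x": 0.6,"y": -0.706,"z": 0.043,"wz": 16.7},
  ],
)

```text
validation failed for argument at $.se...
```

```bash
python3 -c "
from h import *
go(.545,.308,.21,-.07)"
```

```text
xyz [ 0.5992 -0.7062  0.0433] w [ 0.   -0.   16.66] at [ 0.115  -0.5123  0.2533] yaw 12.65 t 2.05
```

Emit:
drive_tool(
  series=[
    {"jaw": 1,"x": 0.05,"y": -0.05,"z": 0.0,"wx": 0,"wy": 0,"wz": 2},
    {"jaw": 1,"x": 0.1,"y": -0.1,"z": 0.0,"wx": 0,"wy": 0,"wz": 4},
    {"jaw": 1,"x": 0.15,"y": -0.15,"z": 0.0,"wx": 0,"wy": 0,"wz": 6},
    {"jaw": 1,"x": 0.2,"y": -0.2,"z": 0.0,"wx": 0,"wy": 0,"wz": 8},
  ],
)

```text
time_s: 2.55
eef_pos: [0.2494, -0.2995, 0.2535]
tool_rot: [0.0, 0.999, 0.04, 0.0]
ft_force: [0.7, -0.7, -0.6]
finger_gap: 0.142
finger_force: 0.0
```

```bash
python3 -c "
from h import *
go(.545,.308,.21,-.07)"
```

```text
xyz [ 0.3427 -0.5822  0.0433] w [ 0.03 -0.03  8.55] at [ 0.2494 -0.2995  0.2535] yaw 4.54 t 2.55
```

Emit:
drive_tool(
  series=[
    {"jaw": 1,"x": 0.171,"y": -0.291,"z": 0.022,"wx": 0,"wy": 0,"wz": 4.3},
    {"jaw": 1,"x": 0.171,"y": -0.291,"z": 0.022,"wx": 0,"wy": 0,"wz": 4.3},
    {"jaw": 1,"x": 0.171,"y": -0.291,"z": 0.022,"wx": 0,"wy": 0,"wz": 4.3},
    {"jaw": 1,"x": 0.171,"y": -0.291,"z": 0.022,"wx": 0,"wy": 0,"wz": 4.3},
    {"jaw": 1,"x": 0.343,"y": -0.582,"z": 0.043,"wx": 0,"wy": 0,"wz": 8.5},
    {"jaw": 1,"x": 0.343,"y": -0.582,"z": 0.043,"wx": 0,"wy": 0,"wz": 8.5},
    {"jaw": 1,"x": 0.343,"y": -0.582,"z": 0.043,"wx": 0,"wy": 0,"wz": 8.5},
    {"jaw": 1,"x": 0.343,"y": -0.582,"z": 0.043,"wx": 0,"wy": 0,"wz": 8.5},
  ],
)

```text
time_s: 3.55
eef_pos: [0.4631, 0.0802, 0.2217]
tool_rot: [-0.019, 1.0, -0.004, -0.0]
ft_force: [0.9, -0.5, -0.8]
finger_gap: 0.0
finger_force: 0.0
```

Emit:
drive_tool(
  series=[
    {"jaw": 1,"x": 0,"y": 0,"z": 0,"wx": 0,"wy": 0,"wz": 0},
  ],
)

```text
time_s: 3.68
eef_pos: [0.4634, 0.079, 0.2213]
tool_rot: [-0.018, 1.0, -0.005, -0.0]
ft_force: [-0.6, -0.1, -0.4]
finger_gap: 0.001
finger_force: 0.0
```

Run:
```python
from h import *
w=shot("wrist");cv2.imwrite("pics/w1.png",w["image"][:,:,::-1])
for nm in("test_button_top","lever_grip","rcd"):
    for r in cut_out(w,nm)[:2]: print(nm,round(r["confidence"],2),np.round(r["pixel"]),r["region"].sum(),np.round(ray(w,r["pixel"],.067),4))
go(.545,.308,.10,-.07)
```

```text
test_button_top 0.68 [130.  34.] 1294 [0.541  0.3134 0.067 ]
rcd 0.91 [126.  60.] 18875 [0.5437 0.2914 0.067 ]
xyz [ 0.0806 -0.2266  0.1301] w [-2.09  0.14  3.3 ] at [0.4617 0.0778 0.2219] yaw -0.71 t 3.88
```

View pics/w1.png

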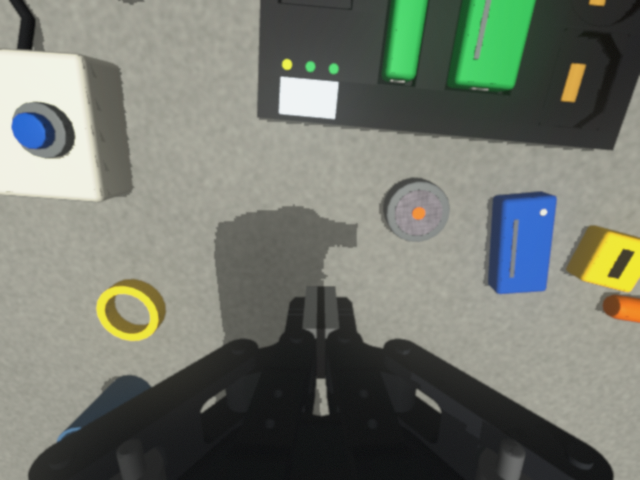

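Wrist view: button at (33,130), cradle across the top, puck (417,210), slab (522,243), brick (612,260), tape (130,310). The arm stopped about halfway, limited by joint speed, so I'll continue.

Emit:
drive_tool(
  series=[
    {"jaw": 1,"x": 0.08,"y": -0.226,"z": 0.03,"wx": -2.1,"wy": 0,"wz": 3.3},
    {"jaw": 1,"x": 0.08,"y": -0.226,"z": 0.03,"wx": -2.1,"wy": 0,"wz": 3.3},
    {"jaw": 1,"x": 0.08,"y": -0.226,"z": 0.03,"wx": -2.1,"wy": 0,"wz": 3.3},
    {"jaw": 1,"x": 0.08,"y": -0.226,"z": 0.03,"wx": -2.1,"wy": 0,"wz": 3.3},
    {"jaw": 1,"x": 0.08,"y": -0.226,"z": 0.03,"wx": -2.1,"wy": 0,"wz": 3.3},
    {"jaw": 1,"x": 0.08,"y": -0.226,"z": 0.03,"wx": -2.1,"wy": 0,"wz": 3.3},
    {"jaw": 1,"x": 0.08,"y": -0.226,"z": 0.03,"wx": -2.1,"wy": 0,"wz": 3.3},
    {"jaw": 1,"x": 0.08,"y": -0.226,"z": 0.03,"wx": -2.1,"wy": 0,"wz": 3.3},
  ],
)

```text
time_s: 4.88
eef_pos: [0.5437, 0.1017, 0.2014]
tool_rot: [-0.026, 1.0, 0.012, -0.003]
ft_force: [-0.2, 0.3, -0.4]
finger_gap: 0.004
finger_force: 0.0
```

Run:
```python
from h import *
w=shot("wrist")
for nm in("test_button_top","lever_grip","rcd"):
    for r in cut_out(w,nm)[:2]: print(nm,round(r["confidence"],2),np.round(r["pixel"]),r["region"].sum(),np.round(ray(w,r["pixel"],.067),4))
print(look(w,"rcd",[.546,.349,-.07]))
go(.543,.309,.10,-.07)
```

```text
test_button_top 0.91 [225.  71.] 1139 [0.5392 0.3133 0.067 ]
lever_grip 0.35 [116. 440.] 5016 [0.631  0.0277 0.067 ]
rcd 0.79 [206.  70.] 22477 [0.5558 0.3102 0.067 ]
(array([0.55482823, 0.32122687, 1.1958972 ]), np.float64(0.18915766946136314))
xyz [ 0.0051 -0.2017  0.1122] w [-3.   0.4  5.4] at [0.5434 0.1016 0.2015] yaw 1.4 t 5.12
```

```bash
python3 -c "
from h import *
s=get_state();print(np.round(s['joints'],3),np.round(s['joint_velocities'],3),np.round(s['joint_torque'],1),np.round(s['ft_force'],2),np.round(s['wrist_torque'],2))"
```

```text
[ 0.024  0.376 -0.171  1.028  0.053  3.141] [-0.003 -0.     0.    -0.001  0.003 -0.   ] [  0.  -58.1  32.    0.    0.2  -0. ] [-0.12  0.73  0.31] [-0.05 -0.   -0.02]
```

Emit:
drive_tool(
  series=[
    {"jaw": 1,"x": 0,"y": -0.03,"z": 0.0,"wx": -3,"wy": 0.4,"wz": 0},
    {"jaw": 1,"x": 0,"y": -0.06,"z": 0.0,"wx": -3,"wy": 0.4,"wz": 0},
  ],
)

```text
time_s: 5.38
eef_pos: [0.5449, 0.1266, 0.2049]
tool_rot: [-0.015, 0.999, 0.041, 0.0]
ft_force: [-0.6, 1.0, 0.2]
finger_gap: 0.003
finger_force: 0.0
```

```bash
python3 -c "
from h import *
s=get_state();print(np.round(s['joints'],3),np.round(s['joint_velocities'],3))
go(.543,.309,.18,-.07)"
```

```text
[ 0.081  0.382 -0.152  1.034  0.031  3.141] [0.177 0.052 0.117 0.066 0.125 0.   ]
xyz [ 0.013  -0.1811  0.0304] w [-1.76  0.01  8.71] at [0.5449 0.1266 0.2049] yaw 4.7 t 5.38
```

Emit:
drive_tool(
  series=[
    {"jaw": 1,"x": 0.003,"y": -0.03,"z": 0.0,"wx": 0,"wy": 0,"wz": -10},
    {"jaw": 1,"x": 0.006,"y": -0.06,"z": 0.0,"wx": 0,"wy": 0,"wz": -20},
    {"jaw": 1,"x": 0.008,"y": -0.09,"z": 0.0,"wx": 0,"wy": 0,"wz": -30},
    {"jaw": 1,"x": 0.01,"y": -0.12,"z": 0.0,"wx": 0,"wy": 0,"wz": -40},
    {"jaw": 1,"x": 0.012,"y": -0.15,"z": 0.0,"wx": 0,"wy": 0,"wz": -50},
    {"jaw": 1,"x": 0.013,"y": -0.181,"z": 0.0,"wx": 0,"wy": 0,"wz": -60},
    {"jaw": 1,"x": 0.013,"y": -0.181,"z": 0.0,"wx": 0,"wy": 0,"wz": -70},
    {"jaw": 1,"x": 0.013,"y": -0.181,"z": 0.0,"wx": 0,"wy": 0,"wz": -80},
  ],
)

```text
time_s: 6.38
eef_pos: [0.5428, 0.3086, 0.2101]
tool_rot: [-0.012, 0.737, 0.676, 0.01]
ft_force: [-0.4, -1.3, -0.8]
finger_gap: 0.0
finger_force: 0.0
```

Emit:
drive_tool(
  series=[
    {"jaw": 1,"x": 0.0,"y": 0,"z": 0.0,"wx": 0,"wy": 0,"wz": -10},
    {"jaw": 1,"x": 0.0,"y": 0,"z": 0.0,"wx": 0,"wy": 0,"wz": -20},
    {"jaw": 1,"x": 0.0,"y": 0,"z": 0.0,"wx": 0,"wy": 0,"wz": -30},
    {"jaw": 1,"x": 0.0,"y": 0,"z": 0.0,"wx": 0,"wy": 0,"wz": -40},
    {"jaw": 1,"x": 0.0,"y": 0,"z": 0.0,"wx": 0,"wy": 0,"wz": -50},
    {"jaw": 1,"x": 0.0,"y": 0,"z": 0.0,"wx": 0,"wy": 0,"wz": -60},
    {"jaw": 1,"x": 0.0,"y": 0,"z": 0.0,"wx": 0,"wy": 0,"wz": -70},
    {"jaw": 1,"x": 0.0,"y": 0,"z": 0.0,"wx": 0,"wy": 0,"wz": -80},
  ],
)

```text
time_s: 7.38
eef_pos: [0.543, 0.308, 0.2102]
tool_rot: [-0.003, 0.13, 0.991, 0.016]
ft_force: [-0.3, -0.4, -0.8]
finger_gap: -0.0
finger_force: 0.0
```

Run:
```python
from h import *
w=shot("wrist");cv2.imwrite("pics/w2.png",w["image"][:,:,::-1])
for nm in("test_button_top","lever_grip","rcd"):
    for r in cut_out(w,nm)[:2]: print(nm,round(r["confidence"],2),np.round(r["pixel"]),r["region"].sum(),np.round(ray(w,r["pixel"],.067),4))
print(look(w,"rcd",[.546,.349,-.07]))
go(.543,.309,.10,np.pi-.07)
```

```text
test_button_top 0.78 [228. 318.] 979 [0.5426 0.3106 0.067 ]
test_button_top 0.49 [327. 101.] 19884 [0.58  0.104 0.067]
lever_grip 0.68 [246. 429.] 2609 [0.5833 0.3959 0.067 ]
rcd 0.88 [210. 364.] 25604 [0.5387 0.3504 0.067 ]
(array([ 0.54518688,  0.35037645, -0.0703244 ]), np.float64(0.14464991751471834))
xyz [-0.0003 -0.0018  0.1102] w [  1.75  -0.35 -11.58] at [0.5433 0.3074 0.2102] yaw 164.41 t 7.62
```

View pics/w2.png

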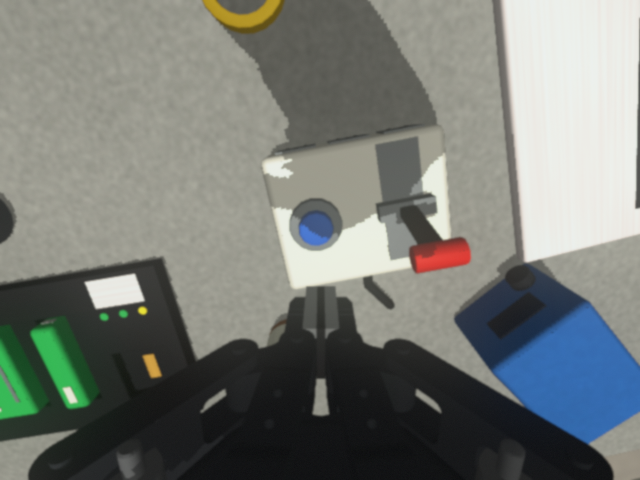

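The wrist view shows the button at (318,228), directly ahead of the fingers, and the lever up at (440,253). I'll press down.

Emit:
drive_tool(
  series=[
    {"jaw": 1,"x": 0,"y": -0.001,"z": 0.03,"wx": 1.7,"wy": -0.3,"wz": -6},
    {"jaw": 1,"x": 0,"y": -0.001,"z": 0.06,"wx": 1.7,"wy": -0.3,"wz": -11.5},
    {"jaw": 1,"x": 0,"y": -0.001,"z": 0.09,"wx": 1.7,"wy": -0.3,"wz": -11.5},
    {"jaw": 1,"x": 0,"y": -0.001,"z": 0.108,"wx": 1.7,"wy": -0.3,"wz": -11.5},
    {"jaw": 1,"x": 0,"y": -0.001,"z": 0.115,"wx": 1.7,"wy": -0.3,"wz": -11.5},
    {"jaw": 1,"x": 0,"y": -0.001,"z": 0.115,"wx": 1.7,"wy": -0.3,"wz": -11.5},
  ],
)

```text
time_s: 8.38
eef_pos: [0.5428, 0.3094, 0.0952]
tool_rot: [-0.001, 0.035, 0.999, 0.0]
ft_force: [-2.3, -1.0, 3.6]
finger_gap: 0.001
finger_force: 1.6
```

Emit:
drive_tool(
  series=[
    {"jaw": 1,"x": 0,"y": 0,"z": 0.003,"wx": 0,"wy": 0,"wz": 0},
    {"jaw": 1,"x": 0,"y": 0,"z": 0.003,"wx": 0,"wy": 0,"wz": 0},
  ],
)

```text
time_s: 8.62
eef_pos: [0.5435, 0.3096, 0.0931]
tool_rot: [0.0, 0.034, 0.999, 0.001]
ft_force: [-2.6, -1.2, 5.7]
finger_gap: 0.001
finger_force: 2.8
```

Run:
```python
from h import *
w=shot("wrist");cv2.imwrite("pics/w3.png",w["image"][:,:,::-1])
for r in cut_out(w,"lever_grip")[:2]: print(round(r["confidence"],2),np.round(r["pixel"]),r["region"].sum())
```

```text
0.68 [176. 505.] 10322
0.38 [365.  42.] 16962
```

View pics/w3.png

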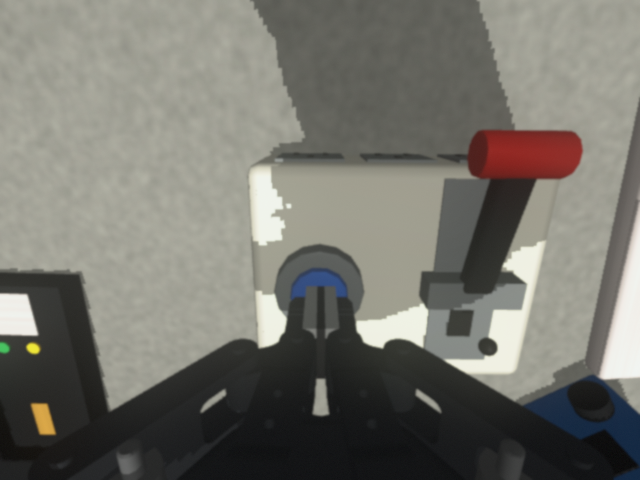

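The lever has dropped: the red bar is at (525,153), pointing toward the robot. I'll retreat and go to the cradle.

```bash
python3 -c "
from h import *
go(.624,-.02,.22,np.pi-.096)"
```

```text
xyz [-0.1031 -0.3232 -0.1273] w [0.08 0.02 1.55] at [0.5435 0.3097 0.0931] yaw 176.05 t 8.72
```

Emit:
drive_tool(
  series=[
    {"jaw": 1,"x": 0,"y": 0,"z": -0.06,"wx": 0,"wy": 0,"wz": 0},
    {"jaw": 1,"x": 0,"y": 0,"z": -0.12,"wx": 0,"wy": 0,"wz": 0},
    {"jaw": 0,"x": -0.02,"y": -0.06,"z": -0.127,"wx": 0,"wy": 0,"wz": 0},
    {"jaw": -0.5,"x": -0.04,"y": -0.12,"z": -0.127,"wx": 0,"wy": 0,"wz": 1},
    {"jaw": -0.5,"x": -0.06,"y": -0.18,"z": -0.127,"wx": 0,"wy": 0,"wz": 1.5},
    {"jaw": -0.5,"x": -0.08,"y": -0.24,"z": -0.127,"wx": 0,"wy": 0,"wz": 1.5},
    {"jaw": -0.5,"x": -0.1,"y": -0.3,"z": -0.127,"wx": 0,"wy": 0,"wz": 1.5},
    {"jaw": -0.5,"x": -0.103,"y": -0.323,"z": -0.127,"wx": 0,"wy": 0,"wz": 1.5},
  ],
)

```text
time_s: 9.72
eef_pos: [0.6249, -0.0235, 0.2192]
tool_rot: [0.001, 0.049, 0.999, 0.0]
ft_force: [0.0, 0.6, -0.4]
finger_gap: 0.75
finger_force: 0.0
```

Emit:
drive_tool(
  series=[
    {"jaw": -0.5,"x": 0,"y": 0,"z": 0,"wx": 0,"wy": 0,"wz": 0},
    {"jaw": -0.5,"x": 0,"y": 0,"z": 0,"wx": 0,"wy": 0,"wz": 0},
  ],
)

```text
time_s: 9.98
eef_pos: [0.6239, -0.0194, 0.2191]
tool_rot: [-0.0, 0.047, 0.999, 0.0]
ft_force: [-0.9, 0.0, 0.9]
finger_gap: 0.754
finger_force: 0.0
```

```bash
cat >> h.py <<'E'
def see(p,names,guess):
    for nm in names:
        r=look(p,nm,guess[nm])
        print(nm,None if r is None else (np.round(r[0],4),round(r[1],3)))
G=dict(slab=[.4277,-.1143,.1],puck=[.4595,-.0065,0],brick=[.413,-.2025,-.25],done_pack=[.6211,-.0563,-.1],done_stick=[.63,.0155,-.09],pocket_slab=[.624,-.026,-.096],out_tray_in=[.5455,-.362,-.047])
E
python3 - <<'E'
from h import *
w=shot("wrist");cv2.imwrite("pics/w4.png",w["image"][:,:,::-1])
see(w,["done_pack","done_stick","pocket_slab","slab","puck"],G)
go(.621,-.056,.07,np.pi-.1)
E
```

```text
done_pack (array([ 0.6201, -0.0537, -0.0935]), np.float64(0.027))
done_stick (array([ 0.6274,  0.0149, -0.0785]), np.float64(0.068))
pocket_slab (array([ 0.624 , -0.0244, -0.096 ]), np.float64(0.006))
slab (array([ 0.4888, -0.1081,  0.0507]), np.float64(0.579))
puck (array([ 0.4671, -0.0057,  0.1287]), np.float64(0.301))
xyz [-0.0007 -0.0371  0.1489] w [ 0.04 -0.03  0.37] at [ 0.6238 -0.0191  0.219 ] yaw 174.64 t 10.28
```

View pics/w4.png

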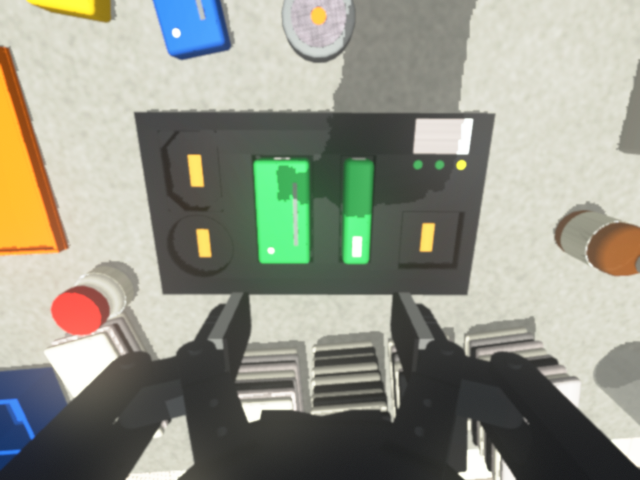

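Wrist view over the cradle: green pack at (284,210) and green stick at (357,210). The empty pockets are round (200,243), bevelled (195,170) and square (430,238). I'll grasp the pack.

Emit:
drive_tool(
  series=[
    {"jaw": -0.5,"x": 0,"y": -0.035,"z": 0.04,"wx": 0,"wy": 0,"wz": 0.3},
    {"jaw": -0.5,"x": 0,"y": -0.035,"z": 0.09,"wx": 0,"wy": 0,"wz": 0.3},
    {"jaw": -0.5,"x": 0,"y": -0.035,"z": 0.13,"wx": 0,"wy": 0,"wz": 0.3},
    {"jaw": -0.5,"x": 0,"y": -0.035,"z": 0.16,"wx": 0,"wy": 0,"wz": 0.3},
    {"jaw": -0.5,"x": 0,"y": -0.035,"z": 0.178,"wx": 0,"wy": 0,"wz": 0.3},
    {"jaw": -0.5,"x": 0,"y": -0.035,"z": 0.178,"wx": 0,"wy": 0,"wz": 0.3},
    {"jaw": 0.5,"x": 0,"y": -0.035,"z": 0.178,"wx": 0,"wy": 0,"wz": 0.3},
    {"jaw": 0.5,"x": 0,"y": -0.035,"z": 0.178,"wx": 0,"wy": 0,"wz": 0.3},
  ],
  squeeze=50,
)

```text
time_s: 11.28
eef_pos: [0.6215, -0.0549, 0.0423]
tool_rot: [0.001, 0.05, 0.999, 0.0]
ft_force: [-0.5, 0.6, 4.1]
finger_gap: 0.575
finger_force: 53.2
```

Emit:
drive_tool(
  series=[
    {"jaw": 1,"x": 0,"y": 0,"z": 0,"wx": 0,"wy": 0,"wz": 0},
    {"jaw": 1,"x": 0,"y": 0,"z": 0,"wx": 0,"wy": 0,"wz": 0},
    {"jaw": 1,"x": 0,"y": 0,"z": -0.02,"wx": 0,"wy": 0,"wz": 0},
    {"jaw": 1,"x": 0,"y": 0,"z": -0.06,"wx": 0,"wy": 0,"wz": 0},
    {"jaw": 1,"x": 0,"y": 0,"z": -0.09,"wx": 0,"wy": 0,"wz": 0},
    {"jaw": 1,"x": 0,"y": 0,"z": -0.09,"wx": 0,"wy": 0,"wz": 0},
  ],
)

```text
time_s: 12.02
eef_pos: [0.6222, -0.0551, 0.1334]
tool_rot: [0.002, 0.05, 0.999, -0.0]
ft_force: [0.2, 0.9, -2.8]
finger_gap: 0.571
finger_force: 52.6
```

Run:
```python
from h import *
s=get_state();print(s["finger_gap"],s["finger_force"],np.round(s["ft_force"],1))
w=shot("wrist");see(w,["done_stick"],G)
a=.04905;T=np.array([.5455,-.362]);R=np.array([[np.cos(a),np.sin(a)],[-np.sin(a),np.cos(a)]])
p=T+R@[0,-.022];q=T+R@[0,.042];print(p,q)
go(*p,.13,np.pi-.049)
```

```text
0.5709715435957626 52.57938086986542 [ 0.2  0.9 -2.8]
done_stick (array([ 0.6269,  0.014 , -0.0954]), np.float64(0.043))
[ 0.54442133 -0.38397354] [ 0.54755927 -0.32005051]
xyz [ 4.250e-02 -3.352e-01  1.000e-04] w [ 0.04 -0.06 -2.92] at [ 0.6201 -0.0547  0.1303] yaw 174.27 t 12.12
```

Emit:
drive_tool(
  series=[
    {"jaw": 1,"x": 0.01,"y": -0.05,"z": 0,"wx": 0,"wy": 0,"wz": 0},
    {"jaw": 1,"x": 0.015,"y": -0.11,"z": 0,"wx": 0,"wy": 0,"wz": -1},
    {"jaw": 1,"x": 0.02,"y": -0.17,"z": 0,"wx": 0,"wy": 0,"wz": -2},
    {"jaw": 1,"x": 0.03,"y": -0.23,"z": 0,"wx": 0,"wy": 0,"wz": -2.9},
    {"jaw": 1,"x": 0.04,"y": -0.29,"z": 0,"wx": 0,"wy": 0,"wz": -2.9},
    {"jaw": 1,"x": 0.043,"y": -0.335,"z": 0,"wx": 0,"wy": 0,"wz": -2.9},
    {"jaw": 1,"x": 0.043,"y": -0.335,"z": 0,"wx": 0,"wy": 0,"wz": -2.9},
    {"jaw": 1,"x": 0.043,"y": -0.335,"z": 0.04,"wx": 0,"wy": 0,"wz": -2.9},
  ],
)

```text
time_s: 13.12
eef_pos: [0.5453, -0.3849, 0.0914]
tool_rot: [0.001, 0.025, 1.0, -0.001]
ft_force: [0.8, 0.5, -3.3]
finger_gap: 0.57
finger_force: 52.9
```

Emit:
drive_tool(
  series=[
    {"jaw": 1,"x": 0,"y": 0,"z": 0.03,"wx": 0,"wy": 0,"wz": 0},
    {"jaw": 1,"x": 0,"y": 0,"z": 0.045,"wx": 0,"wy": 0,"wz": 0},
    {"jaw": 1,"x": 0,"y": 0,"z": 0.05,"wx": 0,"wy": 0,"wz": 0},
    {"jaw": 1,"x": 0,"y": 0,"z": 0.052,"wx": 0,"wy": 0,"wz": 0},
    {"jaw": 1,"x": 0,"y": 0,"z": 0.052,"wx": 0,"wy": 0,"wz": 0},
  ],
)

```text
time_s: 13.75
eef_pos: [0.5448, -0.3841, 0.0396]
tool_rot: [0.0, 0.025, 1.0, -0.0]
ft_force: [0.2, 0.2, -3.0]
finger_gap: 0.569
finger_force: 52.8
```

Emit:
drive_tool(
  series=[
    {"jaw": 1,"x": 0,"y": 0,"z": 0.002,"wx": 0,"wy": 0,"wz": 0},
    {"jaw": 1,"x": 0,"y": 0,"z": 0.003,"wx": 0,"wy": 0,"wz": 0},
    {"jaw": 1,"x": 0,"y": 0,"z": 0.003,"wx": 0,"wy": 0,"wz": 0},
  ],
)

```text
time_s: 14.12
eef_pos: [0.5448, -0.3843, 0.0383]
tool_rot: [0.001, 0.025, 1.0, -0.0]
ft_force: [-4.4, 3.1, 14.9]
finger_gap: 0.567
finger_force: 54.8
```

Emit:
drive_tool(
  series=[
    {"jaw": -0.45,"x": 0,"y": 0,"z": 0,"wx": 0,"wy": 0,"wz": 0},
    {"jaw": -0.45,"x": 0,"y": 0,"z": 0,"wx": 0,"wy": 0,"wz": 0},
    {"jaw": -0.45,"x": 0,"y": 0,"z": -0.03,"wx": 0,"wy": 0,"wz": 0},
    {"jaw": -0.4,"x": 0,"y": 0,"z": -0.09,"wx": 0,"wy": 0,"wz": 0},
    {"jaw": -0.05,"x": 0,"y": 0,"z": -0.15,"wx": 0,"wy": 0,"wz": 0},
    {"jaw": -0.05,"x": 0,"y": 0,"z": -0.16,"wx": 0,"wy": 0,"wz": 0},
  ],
)

```text
time_s: 14.88
eef_pos: [0.5462, -0.3855, 0.2007]
tool_rot: [0.003, 0.025, 1.0, -0.002]
ft_force: [0.6, 0.5, -0.7]
finger_gap: 0.526
finger_force: 0.0
```

Run:
```python
from h import *
w=shot("wrist");G["done_pack"]=[.5444,-.384,-.05]
D["done_pack"]=(box(.1,.05),.004,.030)
see(w,["done_pack","out_tray_in"],G)
go(.6275,.0145,.13,np.pi-.096)
```

```text
done_pack (array([ 0.5455, -0.3842, -0.0484]), np.float64(0.05))
out_tray_in (array([ 0.5453, -0.3603, -0.045 ]), np.float64(0.007))
xyz [-0.0635  0.4019  0.0655] w [ 0.04 -0.04  2.67] at [ 0.5443 -0.3838  0.1953] yaw 177.17 t 15.03
```

Emit:
drive_tool(
  series=[
    {"jaw": -0.05,"x": -0.008,"y": 0.055,"z": 0,"wx": 0,"wy": 0,"wz": 0},
    {"jaw": -0.05,"x": -0.016,"y": 0.11,"z": 0,"wx": 0,"wy": 0,"wz": 1},
    {"jaw": -0.05,"x": -0.024,"y": 0.165,"z": 0,"wx": 0,"wy": 0,"wz": 2},
    {"jaw": -0.05,"x": -0.032,"y": 0.22,"z": 0,"wx": 0,"wy": 0,"wz": 2.7},
    {"jaw": -0.05,"x": -0.04,"y": 0.275,"z": 0,"wx": 0,"wy": 0,"wz": 2.7},
    {"jaw": -0.05,"x": -0.05,"y": 0.33,"z": 0,"wx": 0,"wy": 0,"wz": 2.7},
    {"jaw": -0.05,"x": -0.06,"y": 0.385,"z": 0.02,"wx": 0,"wy": 0,"wz": 2.7},
    {"jaw": -0.05,"x": -0.064,"y": 0.402,"z": 0.04,"wx": 0,"wy": 0,"wz": 2.7},
  ],
)

```text
time_s: 16.02
eef_pos: [0.6272, 0.0179, 0.1532]
tool_rot: [-0.002, 0.047, 0.999, 0.001]
ft_force: [-0.4, -1.4, -0.2]
finger_gap: 0.526
finger_force: 0.0
```

Emit:
drive_tool(
  series=[
    {"jaw": -0.05,"x": 0,"y": 0,"z": 0.02,"wx": 0,"wy": 0,"wz": 0},
    {"jaw": -0.05,"x": 0,"y": 0,"z": 0.02,"wx": 0,"wy": 0,"wz": 0},
  ],
)

```text
time_s: 16.27
eef_pos: [0.6257, 0.0151, 0.1325]
tool_rot: [-0.003, 0.048, 0.999, 0.0]
ft_force: [0.1, 0.3, 0.4]
finger_gap: 0.531
finger_force: 0.0
```

Run:
```python
from h import *
w=shot("wrist")
see(w,["done_stick","pocket_slab"],G)
go(.6275,.0145,.0445,np.pi-.096)
```

```text
done_stick (array([ 0.6262,  0.0155, -0.1023]), np.float64(0.039))
pocket_slab (array([ 0.6239, -0.0245, -0.0962]), np.float64(0.007))
xyz [0.0004 0.0002 0.0914] w [ 0.03 -0.06 -0.06] at [0.6279 0.0142 0.1359] yaw 174.44 t 16.43
```

Emit:
drive_tool(
  series=[
    {"jaw": -0.05,"x": 0,"y": 0,"z": 0.04,"wx": 0,"wy": 0,"wz": 0},
    {"jaw": -0.05,"x": 0,"y": 0,"z": 0.07,"wx": 0,"wy": 0,"wz": 0},
    {"jaw": -0.05,"x": 0,"y": 0,"z": 0.086,"wx": 0,"wy": 0,"wz": 0},
    {"jaw": -0.05,"x": 0,"y": 0,"z": 0.086,"wx": 0,"wy": 0,"wz": 0},
    {"jaw": 1,"x": 0,"y": 0,"z": 0.086,"wx": 0,"wy": 0,"wz": 0},
    {"jaw": 1,"x": 0,"y": 0,"z": 0.086,"wx": 0,"wy": 0,"wz": 0},
    {"jaw": 1,"x": 0,"y": 0,"z": 0.086,"wx": 0,"wy": 0,"wz": 0},
  ],
)

```text
time_s: 17.3
eef_pos: [0.6291, 0.0145, 0.0515]
tool_rot: [0.001, 0.048, 0.999, 0.0]
ft_force: [-1.4, -0.6, 6.9]
finger_gap: 0.283
finger_force: 49.9
```

Emit:
drive_tool(
  series=[
    {"jaw": 1,"x": 0,"y": 0,"z": 0,"wx": 0,"wy": 0,"wz": 0},
    {"jaw": 1,"x": 0,"y": 0,"z": -0.02,"wx": 0,"wy": 0,"wz": 0},
    {"jaw": 1,"x": 0,"y": 0,"z": -0.06,"wx": 0,"wy": 0,"wz": 0},
    {"jaw": 1,"x": 0,"y": 0,"z": -0.09,"wx": 0,"wy": 0,"wz": 0},
    {"jaw": 1,"x": 0,"y": 0,"z": -0.09,"wx": 0,"wy": 0,"wz": 0},
  ],
)

```text
time_s: 17.92
eef_pos: [0.6299, 0.0144, 0.1429]
tool_rot: [0.002, 0.048, 0.999, 0.0]
ft_force: [0.3, -0.5, -1.6]
finger_gap: 0.279
finger_force: 49.4
```

Run:
```python
from h import *
for i in range(4): snapshot("top"); print(np.round(get_state()["eef_pos"],4))
go(.5475,-.3195,.13,np.pi-.047)
```

```text
[0.6288 0.0145 0.1411]
[0.6279 0.0146 0.1398]
[0.6274 0.0146 0.1391]
[0.6272 0.0146 0.1388]
xyz [ 0.0472 -0.3403  0.0086] w [ 0.04 -0.14 -2.83] at [0.6272 0.0146 0.1388] yaw 174.47 t 18.12
```

Emit:
drive_tool(
  series=[
    {"jaw": 1,"x": 0.01,"y": -0.055,"z": 0,"wx": 0,"wy": 0,"wz": 0},
    {"jaw": 1,"x": 0.015,"y": -0.11,"z": 0,"wx": 0,"wy": 0,"wz": -1},
    {"jaw": 1,"x": 0.02,"y": -0.17,"z": 0,"wx": 0,"wy": 0,"wz": -2},
    {"jaw": 1,"x": 0.03,"y": -0.23,"z": 0,"wx": 0,"wy": 0,"wz": -2.8},
    {"jaw": 1,"x": 0.04,"y": -0.29,"z": 0,"wx": 0,"wy": 0,"wz": -2.8},
    {"jaw": 1,"x": 0.047,"y": -0.345,"z": 0,"wx": 0,"wy": 0,"wz": -2.8},
    {"jaw": 1,"x": 0.047,"y": -0.345,"z": 0.02,"wx": 0,"wy": 0,"wz": -2.8},
    {"jaw": 1,"x": 0.047,"y": -0.345,"z": 0.05,"wx": 0,"wy": 0,"wz": -2.8},
  ],
)

```text
time_s: 19.12
eef_pos: [0.5475, -0.3253, 0.0885]
tool_rot: [-0.0, 0.025, 1.0, 0.0]
ft_force: [-0.3, 0.5, -1.2]
finger_gap: 0.281
finger_force: 49.6
```

Emit:
drive_tool(
  series=[
    {"jaw": 1,"x": 0,"y": 0,"z": 0.02,"wx": 0,"wy": 0,"wz": 0},
    {"jaw": 1,"x": 0,"y": 0,"z": 0.035,"wx": 0,"wy": 0,"wz": 0},
    {"jaw": 1,"x": 0,"y": 0,"z": 0.043,"wx": 0,"wy": 0,"wz": 0},
    {"jaw": 1,"x": 0,"y": 0,"z": 0.043,"wx": 0,"wy": 0,"wz": 0},
  ],
)

```text
time_s: 19.62
eef_pos: [0.5477, -0.324, 0.0476]
tool_rot: [-0.0, 0.024, 1.0, 0.0]
ft_force: [-4.2, 2.2, 9.0]
finger_gap: 0.284
finger_force: 50.6
```

Emit:
drive_tool(
  series=[
    {"jaw": 0.2,"x": 0,"y": 0,"z": 0,"wx": 0,"wy": 0,"wz": 0},
    {"jaw": 0.2,"x": 0,"y": 0,"z": 0,"wx": 0,"wy": 0,"wz": 0},
    {"jaw": 0.2,"x": 0,"y": 0,"z": -0.03,"wx": 0,"wy": 0,"wz": 0},
    {"jaw": 0.2,"x": 0,"y": 0,"z": -0.08,"wx": 0,"wy": 0,"wz": 0},
    {"jaw": -0.2,"x": 0,"y": 0,"z": -0.14,"wx": 0,"wy": 0,"wz": 0},
    {"jaw": -0.5,"x": 0,"y": 0,"z": -0.15,"wx": 0,"wy": 0,"wz": 0},
    {"jaw": -0.5,"x": 0,"y": 0,"z": -0.15,"wx": 0,"wy": 0,"wz": 0},
  ],
)

```text
time_s: 20.5
eef_pos: [0.5484, -0.3246, 0.1972]
tool_rot: [0.0, 0.024, 1.0, -0.0]
ft_force: [-0.1, 0.5, -0.4]
finger_gap: 0.747
finger_force: 0.0
```

Run:
```python
from h import *
w=shot("wrist");cv2.imwrite("pics/w5.png",w["image"][:,:,::-1])
t=shot("top");q=look(t,"slab",G["slab"]);print(q);see(t,["brick","puck"],G)
go(.4277,-.1143,.18,np.pi+.1)
```

```text
(array([ 0.42793627, -0.11482383,  0.07593277]), np.float64(0.03342712543608006))
brick (array([ 0.413 , -0.2044, -0.2351]), np.float64(0.084))
puck (array([ 0.4634, -0.0073, -0.0294]), np.float64(0.052))
xyz [0.1295 0.2037 0.0159] w [ 0.14 -0.15 -8.46] at [ 0.5474 -0.3239  0.1951] yaw 177.27 t 20.75
```

View pics/w5.png

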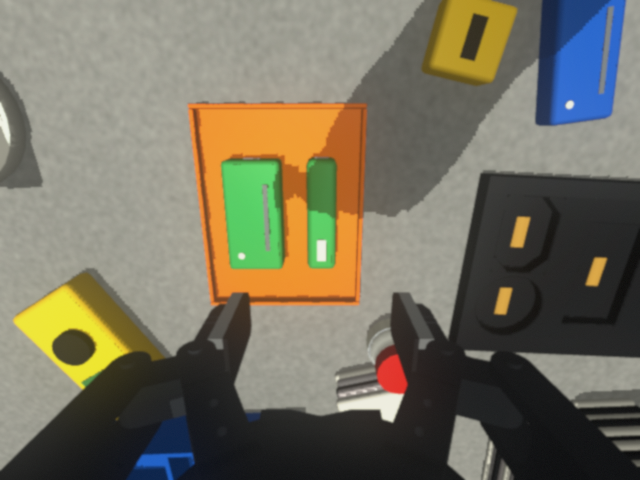

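Both green packs lie flat in the tray, at (255,213) and (321,213). The slab is next.

Emit:
drive_tool(
  series=[
    {"jaw": -0.5,"x": 0.03,"y": 0.05,"z": 0,"wx": 0,"wy": 0,"wz": -3},
    {"jaw": -0.5,"x": 0.06,"y": 0.1,"z": 0,"wx": 0,"wy": 0,"wz": -6},
    {"jaw": -0.5,"x": 0.09,"y": 0.15,"z": 0.0,"wx": 0,"wy": 0,"wz": -8},
    {"jaw": -0.5,"x": 0.12,"y": 0.19,"z": 0.01,"wx": 0,"wy": 0,"wz": -8},
    {"jaw": -0.5,"x": 0.129,"y": 0.204,"z": 0.016,"wx": 0,"wy": 0,"wz": -8},
    {"jaw": -0.5,"x": 0.129,"y": 0.204,"z": 0.016,"wx": 0,"wy": 0,"wz": -8},
    {"jaw": -0.5,"x": 0.129,"y": 0.204,"z": 0.016,"wx": 0,"wy": 0,"wz": -8},
  ],
)

```text
time_s: 21.62
eef_pos: [0.4296, -0.1151, 0.181]
tool_rot: [-0.0, -0.046, 0.999, 0.0]
ft_force: [-0.0, -0.7, 0.7]
finger_gap: 0.749
finger_force: 0.0
```

Run:
```python
from h import *
snapshot("top");snapshot("top");w=shot("wrist");q,e=look(w,"slab",[.428,-.1145,.08]);print(q,e);see(w,["puck","brick"],G)
go(q[0],q[1],.0375,np.pi+q[2])
```

```text
[ 0.42874624 -0.11244644  0.09174329] 0.0438602318982082
puck (array([ 0.4638, -0.0045,  0.2328]), np.float64(0.06))
brick (array([ 0.4135, -0.2019, -0.2814]), np.float64(0.073))
xyz [1.000e-04 2.400e-03 1.434e-01] w [ 0.04 -0.03 -0.02] at [ 0.4291 -0.1149  0.1809] yaw -174.76 t 21.93
```

Emit:
drive_tool(
  series=[
    {"jaw": -0.5,"x": 0,"y": 0.002,"z": 0.05,"wx": 0,"wy": 0,"wz": 0},
    {"jaw": -0.5,"x": 0,"y": 0.002,"z": 0.1,"wx": 0,"wy": 0,"wz": 0},
    {"jaw": -0.5,"x": 0,"y": 0.002,"z": 0.13,"wx": 0,"wy": 0,"wz": 0},
    {"jaw": -0.5,"x": 0,"y": 0.002,"z": 0.144,"wx": 0,"wy": 0,"wz": 0},
    {"jaw": -0.5,"x": 0,"y": 0.002,"z": 0.144,"wx": 0,"wy": 0,"wz": 0},
    {"jaw": 1,"x": 0,"y": 0.002,"z": 0.144,"wx": 0,"wy": 0,"wz": 0},
    {"jaw": 1,"x": 0,"y": 0.002,"z": 0.144,"wx": 0,"wy": 0,"wz": 0},
    {"jaw": 1,"x": 0,"y": 0.002,"z": 0.144,"wx": 0,"wy": 0,"wz": 0},
  ],
  squeeze=60,
)

```text
time_s: 22.92
eef_pos: [0.4291, -0.1126, 0.0379]
tool_rot: [0.0, -0.046, 0.999, 0.0]
ft_force: [-2.5, 1.0, 7.2]
finger_gap: 0.563
finger_force: 62.7
```

Run:
```python
from h import *
s=get_state();print(s["finger_gap"],s["finger_force"],np.round(s["ft_force"],1))
a=-.096;c=np.array([.624,-.0245]);R=np.array([[np.cos(a),-np.sin(a)],[np.sin(a),np.cos(a)]])
p=c+R@[0,-.03];print(p)
go(*p,.13,np.pi+a)
```

```text
0.5631475260395773 62.68977642059326 [-2.5  1.   7.2]
[ 0.62112442 -0.05436187]
xyz [-0.1966  0.0403 -0.092 ] w [1.000e-02 3.000e-02 1.077e+01] at [ 0.4291 -0.1126  0.0379] yaw -174.73 t 22.93
```

Emit:
drive_tool(
  series=[
    {"jaw": 1,"x": 0,"y": 0,"z": -0.03,"wx": 0,"wy": 0,"wz": 0},
    {"jaw": 1,"x": -0.02,"y": 0,"z": -0.08,"wx": 0,"wy": 0,"wz": 2},
    {"jaw": 1,"x": -0.06,"y": 0.01,"z": -0.092,"wx": 0,"wy": 0,"wz": 4},
    {"jaw": 1,"x": -0.1,"y": 0.02,"z": -0.092,"wx": 0,"wy": 0,"wz": 8},
    {"jaw": 1,"x": -0.15,"y": 0.03,"z": -0.092,"wx": 0,"wy": 0,"wz": 10.8},
    {"jaw": 1,"x": -0.197,"y": 0.04,"z": -0.092,"wx": 0,"wy": 0,"wz": 10.8},
    {"jaw": 1,"x": -0.197,"y": 0.04,"z": -0.092,"wx": 0,"wy": 0,"wz": 10.8},
    {"jaw": 1,"x": -0.197,"y": 0.04,"z": -0.092,"wx": 0,"wy": 0,"wz": 10.8},
  ],
)

```text
time_s: 23.92
eef_pos: [0.6206, -0.0544, 0.1287]
tool_rot: [-0.001, 0.048, 0.999, 0.0]
ft_force: [-0.8, 0.1, -2.5]
finger_gap: 0.56
finger_force: 63.6
```

Run:
```python
from h import *
for i in range(3): snapshot("top")
w=shot("wrist");cv2.imwrite("pics/w6.png",w["image"][:,:,::-1])
s=get_state();print(np.round(s["ft_force"],1),s["finger_gap"]);z=s["eef_pos"][2]-.0375
see(w,["pocket_slab"],G)
print(look(w,"slab",[.621,-.054,-.096],(box(.1,.05),z,z+.026)))
go(.6211,-.0544,.13,np.pi-.096)
```

```text
[ 0.5  0.2 -2.2] 0.5642998617194929
pocket_slab None
(array([ 0.61987807, -0.05401718, -0.09673691]), np.float64(0.05468165707866668))
xyz [-0.0003  0.0005 -0.0008] w [ 0.03 -0.03 -0.06] at [ 0.6207 -0.0548  0.1292] yaw 174.44 t 24.23
```

View pics/w6.png

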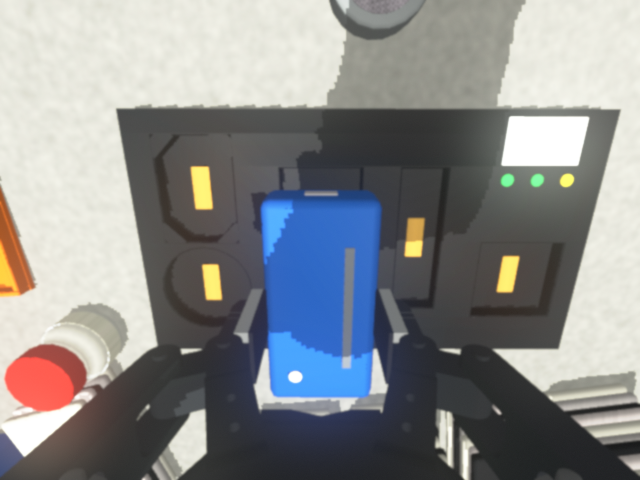

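The slab is held level and aligned over its pocket. The other contact pads are at stick (415,237), round (212,282), case (202,188) and brick (508,273).

Emit:
drive_tool(
  series=[
    {"jaw": 1,"x": -0.001,"y": 0,"z": 0.03,"wx": 0,"wy": 0,"wz": 0},
    {"jaw": 1,"x": -0.001,"y": 0,"z": 0.055,"wx": 0,"wy": 0,"wz": 0},
    {"jaw": 1,"x": -0.001,"y": 0,"z": 0.07,"wx": 0,"wy": 0,"wz": 0},
    {"jaw": 1,"x": -0.001,"y": 0,"z": 0.078,"wx": 0,"wy": 0,"wz": 0},
    {"jaw": 1,"x": -0.001,"y": 0,"z": 0.083,"wx": 0,"wy": 0,"wz": 0},
    {"jaw": 1,"x": -0.001,"y": 0,"z": 0.083,"wx": 0,"wy": 0,"wz": 0},
  ],
)

```text
time_s: 24.98
eef_pos: [0.6226, -0.0546, 0.0464]
tool_rot: [0.0, 0.048, 0.999, 0.0]
ft_force: [0.5, 0.3, -1.8]
finger_gap: 0.561
finger_force: 63.6
```

Run:
```python
from h import *
s=get_state();print(np.round(s["ft_force"],1),np.round(s["eef_pos"],4),np.round(s["wrist_torque"],2))
w=shot("wrist");K=w["K"]
# contacts as seen in pics/w6 (pose at that time)
P=dict(K=K);R=rot([0,.048,.99885,0]);T=np.eye(4);T[:3,:3]=R;T[:3,3]=[.6207,-.0548,.1292]
C=np.linalg.inv(T@np.array(w["hand_eye"]));w["Rw"],w["tw"]=C[:3,:3],C[:3,3]
a=-.096;c=np.array([.624,-.0245]);A=np.array([[np.cos(a),-np.sin(a)],[np.sin(a),np.cos(a)]])
for n,rc in dict(brick=(273.5,508),stick=(237,415),puck=(282,212),case=(188,202)).items():
    X=ray(w,rc,.008);print(n,np.round(X,4),np.round(A.T@(X[:2]-c),4))
```

```text
[ 0.5  0.3 -1.8] [ 0.6226 -0.0546  0.0464] [-0.    0.01 -0.01]
brick [0.6656 0.0882 0.008 ] [0.0306 0.1162]
stick [0.6285 0.0162 0.008 ] [0.0006 0.041 ]
puck [ 0.6507 -0.143   0.008 ] [ 0.038  -0.1154]
case [ 0.5767 -0.1357  0.008 ] [-0.0364 -0.1152]
```

Emit:
drive_tool(
  series=[
    {"jaw": 1,"x": 0,"y": 0,"z": 0.002,"wx": 0,"wy": 0,"wz": 0},
    {"jaw": 1,"x": 0,"y": 0,"z": 0.003,"wx": 0,"wy": 0,"wz": 0},
    {"jaw": -0.45,"x": 0,"y": 0,"z": 0.002,"wx": 0,"wy": 0,"wz": 0},
    {"jaw": -0.45,"x": 0,"y": 0,"z": 0.0,"wx": 0,"wy": 0,"wz": 0},
    {"jaw": -0.45,"x": 0,"y": 0,"z": -0.03,"wx": 0,"wy": 0,"wz": 0},
    {"jaw": -0.6,"x": 0,"y": 0,"z": -0.08,"wx": 0,"wy": 0,"wz": 0},
    {"jaw": -0.6,"x": 0,"y": 0,"z": -0.14,"wx": 0,"wy": 0,"wz": 0},
    {"jaw": -0.6,"x": 0,"y": 0,"z": -0.14,"wx": 0,"wy": 0,"wz": 0},
  ],
)

```text
time_s: 26.02
eef_pos: [0.6252, -0.0552, 0.1911]
tool_rot: [0.004, 0.048, 0.999, -0.0]
ft_force: [1.4, 0.2, -0.4]
finger_gap: 0.809
finger_force: 0.0
```

Run:
```python
from h import *
for i in range(2): snapshot("top")
w=shot("wrist");t=shot("top")
for p in(w,t):
    print(look(p,"slab",[.621,-.054,-.096],(box(.1,.05),.02,.034)))
    see(p,["brick","pocket_slab","puck"],G)
go(.413,-.2025,.18,np.pi-.26)
```

```text
(array([ 0.62139993, -0.0539514 , -0.09587829]), np.float64(0.03805093553118111))
brick None
pocket_slab (array([ 0.6234, -0.024 , -0.0978]), np.float64(0.014))
puck (array([ 0.478 , -0.0075, -0.086 ]), np.float64(0.492))
None
brick (array([ 0.4127, -0.2038, -0.2603]), np.float64(0.528))
pocket_slab None
puck None
xyz [ 0.1938 -0.1673  0.0056] w [ 0.04 -0.07  9.37] at [ 0.6221 -0.0546  0.1855] yaw 174.47 t 26.62
```

Emit:
drive_tool(
  series=[
    {"jaw": -0.6,"x": 0.04,"y": -0.035,"z": 0,"wx": 0,"wy": 0,"wz": 3},
    {"jaw": -0.6,"x": 0.08,"y": -0.07,"z": 0,"wx": 0,"wy": 0,"wz": 6},
    {"jaw": -0.6,"x": 0.12,"y": -0.105,"z": 0,"wx": 0,"wy": 0,"wz": 9.4},
    {"jaw": -0.6,"x": 0.16,"y": -0.14,"z": 0,"wx": 0,"wy": 0,"wz": 9.4},
    {"jaw": -0.6,"x": 0.194,"y": -0.167,"z": 0.006,"wx": 0,"wy": 0,"wz": 9.4},
    {"jaw": -0.6,"x": 0.194,"y": -0.167,"z": 0.006,"wx": 0,"wy": 0,"wz": 9.4},
    {"jaw": -0.6,"x": 0.194,"y": -0.167,"z": 0.006,"wx": 0,"wy": 0,"wz": 9.4},
    {"jaw": -0.6,"x": 0.194,"y": -0.167,"z": 0.006,"wx": 0,"wy": 0,"wz": 9.4},
  ],
)

```text
time_s: 27.62
eef_pos: [0.4139, -0.2018, 0.18]
tool_rot: [-0.0, 0.129, 0.992, 0.0]
ft_force: [-0.8, -0.2, -0.4]
finger_gap: 0.801
finger_force: 0.0
```

Run:
```python
from h import *
for i in range(2): snapshot("top")
w=shot("wrist");cv2.imwrite("pics/w7.png",w["image"][:,:,::-1])
q,e=look(w,"brick",G["brick"]);print(q,e);see(w,["puck"],G)
t=shot("top");print(look(t,"brick",q),look(t,"puck",G["puck"]),look(t,"slab",[.621,-.054,-.096],(box(.1,.05),.02,.034)))
go(q[0],q[1],.04,np.pi+q[2])
```

```text
[ 0.41387704 -0.20277921 -0.26577254] 0.05701707585927884
puck (array([ 0.4625, -0.0058,  0.3552]), np.float64(0.058))
(array([ 0.40849733, -0.19314897,  0.01343708]), np.float64(0.7800486056927217)) (array([ 0.46400553, -0.00645533,  0.2759101 ]), np.float64(0.07080027747040141)) (array([ 0.6211222 , -0.05648964, -0.11478731]), np.float64(0.04983272077606682))
xyz [-0.0011 -0.0006  0.1399] w [ 0.03 -0.04  0.31] at [ 0.4131 -0.2021  0.1799] yaw 165.08 t 28.07
```

View pics/w7.png

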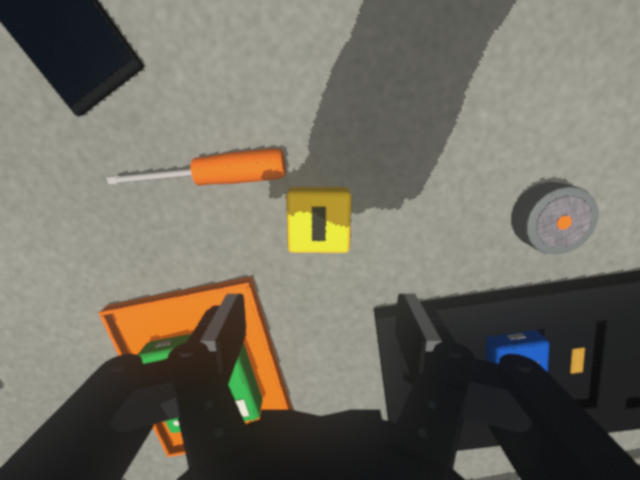

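Wrist view: brick centred at (319,221), with the screwdriver handle ending at (285,165), clear of the finger paths. I'll grasp the brick.

Emit:
drive_tool(
  series=[
    {"jaw": -0.6,"x": -0.001,"y": 0,"z": 0.05,"wx": 0,"wy": 0,"wz": 0.3},
    {"jaw": -0.6,"x": -0.001,"y": 0,"z": 0.1,"wx": 0,"wy": 0,"wz": 0.3},
    {"jaw": -0.6,"x": -0.001,"y": 0,"z": 0.13,"wx": 0,"wy": 0,"wz": 0.3},
    {"jaw": -0.6,"x": -0.001,"y": 0,"z": 0.142,"wx": 0,"wy": 0,"wz": 0.3},
    {"jaw": -0.6,"x": -0.001,"y": 0,"z": 0.142,"wx": 0,"wy": 0,"wz": 0.3},
    {"jaw": 1,"x": -0.001,"y": 0,"z": 0.142,"wx": 0,"wy": 0,"wz": 0.3},
    {"jaw": 1,"x": -0.001,"y": 0,"z": 0.142,"wx": 0,"wy": 0,"wz": 0.3},
    {"jaw": 1,"x": -0.001,"y": 0,"z": 0.142,"wx": 0,"wy": 0,"wz": 0.3},
  ],
  squeeze=60,
)

```text
time_s: 29.08
eef_pos: [0.4147, -0.2029, 0.0394]
tool_rot: [0.001, 0.132, 0.991, -0.0]
ft_force: [-2.0, 1.9, 6.0]
finger_gap: 0.605
finger_force: 62.0
```

Run:
```python
from h import *
s=get_state();print(s["finger_gap"],s["finger_force"],np.round(s["ft_force"],1))
a=-.096;c=np.array([.624,-.0245]);A=np.array([[np.cos(a),-np.sin(a)],[np.sin(a),np.cos(a)]])
for l in([.0304,.1155],[.038,-.115]):
    p=c+A@l;print(np.round(p,4));go(*p,.13,np.pi+a)
```

```text
0.6048108806980677 62.00823426246643 [-2.   1.9  6. ]
[0.6653 0.0876]
xyz [-0.1657  0.346  -0.0904] w [-0.03  0.08 -9.72] at [ 0.4147 -0.2029  0.0394] yaw 164.78 t 29.07
[ 0.6508 -0.1426]
xyz [-0.2121  0.1201 -0.0903] w [-0.03  0.08 -9.72] at [ 0.4147 -0.2029  0.0394] yaw 164.78 t 29.07
```

Emit:
drive_tool(
  series=[
    {"jaw": 1,"x": 0,"y": 0,"z": -0.04,"wx": 0,"wy": 0,"wz": 0},
    {"jaw": 1,"x": 0,"y": 0,"z": -0.085,"wx": 0,"wy": 0,"wz": 0},
    {"jaw": 1,"x": -0.025,"y": 0.05,"z": -0.09,"wx": 0,"wy": 0,"wz": -2},
    {"jaw": 1,"x": -0.05,"y": 0.105,"z": -0.09,"wx": 0,"wy": 0,"wz": -5},
    {"jaw": 1,"x": -0.075,"y": 0.16,"z": -0.09,"wx": 0,"wy": 0,"wz": -8},
    {"jaw": 1,"x": -0.1,"y": 0.215,"z": -0.09,"wx": 0,"wy": 0,"wz": -9.7},
    {"jaw": 1,"x": -0.125,"y": 0.27,"z": -0.09,"wx": 0,"wy": 0,"wz": -9.7},
    {"jaw": 1,"x": -0.15,"y": 0.315,"z": -0.09,"wx": 0,"wy": 0,"wz": -9.7},
  ],
)

```text
time_s: 30.08
eef_pos: [0.643, 0.0644, 0.1295]
tool_rot: [0.001, 0.048, 0.999, 0.0]
ft_force: [1.0, -0.4, -0.8]
finger_gap: 0.609
finger_force: 64.2
```

Run:
```python
from h import *
go(.6653,.0876,.13,np.pi-.096)
```

```text
xyz [-0.02    0.0253 -0.0004] w [0.05 0.09 0.03] at [0.643  0.0644 0.1295] yaw 174.53 t 30.07
```

Emit:
drive_tool(
  series=[
    {"jaw": 1,"x": -0.02,"y": 0.026,"z": 0,"wx": 0,"wy": 0,"wz": 0},
    {"jaw": 1,"x": -0.02,"y": 0.026,"z": 0,"wx": 0,"wy": 0,"wz": 0},
    {"jaw": 1,"x": -0.02,"y": 0.026,"z": 0,"wx": 0,"wy": 0,"wz": 0},
  ],
)

```text
time_s: 30.45
eef_pos: [0.6634, 0.0858, 0.1285]
tool_rot: [-0.0, 0.048, 0.999, 0.0]
ft_force: [0.1, 0.5, -0.7]
finger_gap: 0.607
finger_force: 64.2
```

Run:
```python
from h import *
for i in range(3): snapshot("top")
w=shot("wrist");cv2.imwrite("pics/w8.png",w["image"][:,:,::-1])
s=get_state();z=s["eef_pos"][2]-.039;print(np.round(s["ft_force"],1))
print(look(w,"brick",[.665,.0876,-.096],(box(.054,.054),z,z+.028)));see(w,["pocket_slab"],G)
go(.6653,.0876,.13,np.pi-.096)
```

```text
[-1.4 -0.3 -1.4]
(array([ 0.66282341,  0.08591495, -0.09742378]), np.float64(0.0815064154897539))
pocket_slab (array([ 0.6267,  0.0019, -0.0967]), np.float64(0.207))
xyz [-0.0015  0.0023 -0.0018] w [ 0.04 -0.03 -0.08] at [0.6636 0.0855 0.1282] yaw 174.42 t 30.75
```

View pics/w8.png

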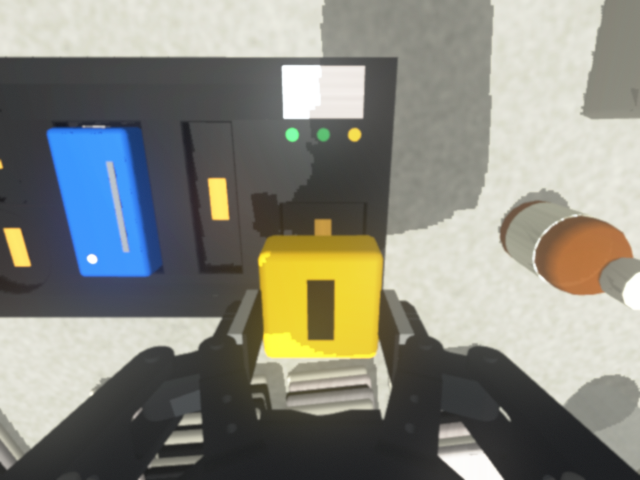

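The slab is seated at (105,200). The brick is held above its square pocket, whose rim corners show near (282,203) and (367,203). I'll check those corners against the prediction.

Run:
```python
from h import *
w=shot("wrist")
a=-.096;c=np.array([.624,-.0245]);A=np.array([[np.cos(a),-np.sin(a)],[np.sin(a),np.cos(a)]])
for px in((203,282),(203,367)):
    X=ray(w,px,.02);print("seen",np.round(A.T@(X[:2]-c),4))
print("pred", np.round(A.T@(np.array([.6653,.0876])-c)+[-.0295,0],4),"+-.0295 in y")
print(np.round(proj(w,[*(c+A@[.09,.16]),.02]),0),np.round(proj(w,[*(c+A@[-.09,.16]),.02]),0))
g=cv2.cvtColor(w["image"],cv2.COLOR_RGB2GRAY)
cv2.imwrite("pics/w8c.png",cv2.convertScaleAbs(cv2.resize(w["image"][150:320,200:420,::-1],None,fx=3.5,fy=3.5),alpha=2.5))
go(.6653,.0876,.13,np.pi-.096)
```

```text
seen [0.0007 0.0871]
seen [0.0008 0.1457]
pred [0.0009 0.1155] +-.0295 in y
[[381. 316.]] [[397.  56.]]
xyz [-0.0014  0.0022 -0.0018] w [ 0.04 -0.03 -0.07] at [0.6637 0.0856 0.1282] yaw 174.43 t 30.8
```

View pics/w8c.png

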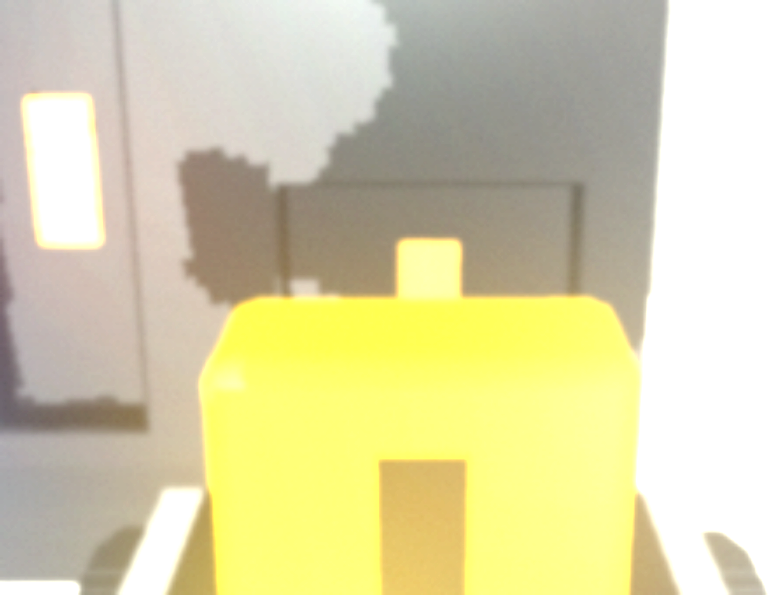

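Emit:
drive_tool(
  series=[
    {"jaw": 1,"x": -0.002,"y": 0.002,"z": 0.03,"wx": 0,"wy": 0,"wz": 0},
    {"jaw": 1,"x": -0.002,"y": 0.002,"z": 0.05,"wx": 0,"wy": 0,"wz": 0},
    {"jaw": 1,"x": -0.002,"y": 0.002,"z": 0.063,"wx": 0,"wy": 0,"wz": 0},
    {"jaw": 1,"x": -0.002,"y": 0.002,"z": 0.07,"wx": 0,"wy": 0,"wz": 0},
    {"jaw": 1,"x": -0.002,"y": 0.002,"z": 0.076,"wx": 0,"wy": 0,"wz": 0},
    {"jaw": 1,"x": -0.002,"y": 0.002,"z": 0.079,"wx": 0,"wy": 0,"wz": 0},
    {"jaw": 1,"x": -0.002,"y": 0.002,"z": 0.079,"wx": 0,"wy": 0,"wz": 0},
  ],
)

```text
time_s: 31.68
eef_pos: [0.6661, 0.088, 0.0491]
tool_rot: [-0.0, 0.048, 0.999, 0.0]
ft_force: [-0.3, 0.2, -1.1]
finger_gap: 0.61
finger_force: 64.2
```

Emit:
drive_tool(
  series=[
    {"jaw": 1,"x": 0,"y": 0,"z": 0.002,"wx": 0,"wy": 0,"wz": 0},
    {"jaw": 1,"x": 0,"y": 0,"z": 0.0035,"wx": 0,"wy": 0,"wz": 0},
    {"jaw": -0.5,"x": 0,"y": 0,"z": 0.002,"wx": 0,"wy": 0,"wz": 0},
    {"jaw": -0.5,"x": 0,"y": 0,"z": 0.0,"wx": 0,"wy": 0,"wz": 0},
    {"jaw": -0.5,"x": 0,"y": 0,"z": -0.03,"wx": 0,"wy": 0,"wz": 0},
    {"jaw": -0.6,"x": 0,"y": 0,"z": -0.08,"wx": 0,"wy": 0,"wz": 0},
    {"jaw": -0.75,"x": 0,"y": 0,"z": -0.13,"wx": 0,"wy": 0,"wz": 0},
    {"jaw": -0.75,"x": 0,"y": 0,"z": -0.13,"wx": 0,"wy": 0,"wz": 0},
  ],
)

```text
time_s: 32.67
eef_pos: [0.6687, 0.088, 0.1837]
tool_rot: [0.004, 0.048, 0.999, 0.001]
ft_force: [1.4, 0.5, -0.6]
finger_gap: 0.872
finger_force: 0.0
```

Run:
```python
from h import *
for i in range(2): snapshot("top")
w=shot("wrist");t=shot("top")
print(look(w,"brick",[.6653,.0876,-.096],(box(.054,.054),.02,.036)))
print(look(w,"slab",[.621,-.054,-.096],(box(.1,.05),.02,.034)))
see(w,["pocket_slab"],G);see(t,["puck","out_tray_in"],G)
go(.4635,-.006,.18,np.pi/2)
```

```text
(array([ 0.66309804,  0.08886663, -0.1130139 ]), np.float64(0.024201144243612194))
(array([ 0.62103354, -0.0523777 , -0.10088931]), np.float64(0.038670493933743))
pocket_slab (array([ 0.6236, -0.0242, -0.0962]), np.float64(0.057))
puck (array([ 0.4642, -0.0083, -0.0336]), np.float64(0.039))
out_tray_in (array([ 0.546 , -0.3625, -0.0442]), np.float64(0.02))
xyz [ 0.1922 -0.1129 -0.0016] w [-6.000e-02 -1.200e-01  8.447e+01] at [0.6657 0.0879 0.1781] yaw 174.47 t 33.12
```

Emit:
drive_tool(
  series=[
    {"jaw": -0.75,"x": 0.05,"y": -0.02,"z": 0,"wx": 0,"wy": 0,"wz": 0},
    {"jaw": -0.75,"x": 0.1,"y": -0.04,"z": 0,"wx": 0,"wy": 0,"wz": 0},
    {"jaw": -0.75,"x": 0.15,"y": -0.07,"z": 0,"wx": 0,"wy": 0,"wz": 0},
    {"jaw": -0.75,"x": 0.192,"y": -0.113,"z": 0,"wx": 0,"wy": 0,"wz": 0},
    {"jaw": -0.75,"x": 0.192,"y": -0.113,"z": 0,"wx": 0,"wy": 0,"wz": 0},
    {"jaw": -0.75,"x": 0.192,"y": -0.113,"z": 0,"wx": 0,"wy": 0,"wz": 0},
    {"jaw": -0.75,"x": 0.192,"y": -0.113,"z": 0,"wx": 0,"wy": 0,"wz": 0},
  ],
)

```text
time_s: 34.0
eef_pos: [0.4651, -0.0057, 0.179]
tool_rot: [0.0, 0.048, 0.999, 0.0]
ft_force: [-0.6, -0.6, -0.5]
finger_gap: 0.877
finger_force: 0.0
```

Run:
```python
from h import *
for i in range(2): snapshot("top")
w=shot("wrist");q,e=look(w,"puck",G["puck"]);print(q,e)
go(q[0],q[1],.038,np.pi-.096)
```

```text
[ 0.46364876 -0.00531027 -0.23384552] 0.05678168695547314
xyz [0.0007 0.0002 0.1408] w [ 0.04 -0.05  0.02] at [ 0.4645 -0.0057  0.1788] yaw 174.52 t 34.2
```

Emit:
drive_tool(
  series=[
    {"jaw": -0.75,"x": 0.001,"y": 0,"z": 0.05,"wx": 0,"wy": 0,"wz": 0},
    {"jaw": -0.75,"x": 0.001,"y": 0,"z": 0.1,"wx": 0,"wy": 0,"wz": 0},
    {"jaw": -0.75,"x": 0.001,"y": 0,"z": 0.13,"wx": 0,"wy": 0,"wz": 0},
    {"jaw": -0.75,"x": 0.001,"y": 0,"z": 0.142,"wx": 0,"wy": 0,"wz": 0},
    {"jaw": -0.75,"x": 0.001,"y": 0,"z": 0.142,"wx": 0,"wy": 0,"wz": 0},
    {"jaw": 1,"x": 0.001,"y": 0,"z": 0.142,"wx": 0,"wy": 0,"wz": 0},
    {"jaw": 1,"x": 0.001,"y": 0,"z": 0.142,"wx": 0,"wy": 0,"wz": 0},
    {"jaw": 1,"x": 0.001,"y": 0,"z": 0.142,"wx": 0,"wy": 0,"wz": 0},
  ],
  squeeze=60,
)

```text
time_s: 35.2
eef_pos: [0.464, -0.006, 0.0387]
tool_rot: [0.001, 0.048, 0.999, 0.0]
ft_force: [-3.1, 0.9, 8.3]
finger_gap: 0.661
finger_force: 61.8
```

Emit:
drive_tool(
  series=[
    {"jaw": 1,"x": 0,"y": 0,"z": -0.04,"wx": 0,"wy": 0,"wz": 0},
    {"jaw": 1,"x": 0,"y": 0,"z": -0.09,"wx": 0,"wy": 0,"wz": 0},
    {"jaw": 1,"x": -0.04,"y": -0.03,"z": -0.09,"wx": 0,"wy": 0,"wz": 0},
    {"jaw": 1,"x": -0.08,"y": -0.06,"z": -0.09,"wx": 0,"wy": 0,"wz": 0},
    {"jaw": 1,"x": -0.12,"y": -0.09,"z": -0.09,"wx": 0,"wy": 0,"wz": 0},
    {"jaw": 1,"x": -0.16,"y": -0.115,"z": -0.09,"wx": 0,"wy": 0,"wz": 0},
    {"jaw": 1,"x": -0.17,"y": -0.117,"z": -0.09,"wx": 0,"wy": 0,"wz": 0},
    {"jaw": 1,"x": -0.17,"y": -0.117,"z": -0.09,"wx": 0,"wy": 0,"wz": 0},
  ],
)

```text
time_s: 36.2
eef_pos: [0.621, -0.1387, 0.1272]
tool_rot: [-0.0, 0.048, 0.999, 0.0]
ft_force: [-0.2, 1.0, -1.9]
finger_gap: 0.659
finger_force: 65.8
```

Run:
```python
from h import *
for i in range(3): snapshot("top")
s=get_state();print(s["finger_gap"],s["finger_force"],np.round(s["ft_force"],1))
go(.6507,-.1427,.13,np.pi-.096)
```

```text
0.663762725046584 65.81423048861325 [ 0.2  0.6 -2. ]
xyz [-0.031  -0.0019 -0.0029] w [ 0.05 -0.07  0.01] at [ 0.62   -0.1379  0.1272] yaw 174.51 t 36.35
```

Emit:
drive_tool(
  series=[
    {"jaw": 1,"x": -0.031,"y": -0.002,"z": 0,"wx": 0,"wy": 0,"wz": 0},
    {"jaw": 1,"x": -0.031,"y": -0.002,"z": 0,"wx": 0,"wy": 0,"wz": 0},
    {"jaw": 1,"x": -0.031,"y": -0.002,"z": 0,"wx": 0,"wy": 0,"wz": 0},
  ],
)

```text
time_s: 36.72
eef_pos: [0.6506, -0.1431, 0.1268]
tool_rot: [-0.001, 0.048, 0.999, 0.0]
ft_force: [-0.7, 0.6, -1.7]
finger_gap: 0.66
finger_force: 65.8
```

Run:
```python
from h import *
for i in range(3): snapshot("top")
w=shot("wrist");cv2.imwrite("pics/w9.png",w["image"][:,:,::-1])
s=get_state();z=s["eef_pos"][2]-.038
print(look(w,"puck",[.6507,-.1427,0],(circ(.06),z,z+.028)))
see(w,["pocket_slab"],G)
go(.6507,-.1427,.13,np.pi-.096)
```

```text
(array([ 0.6498352 , -0.14312033, -0.24145542]), np.float64(0.056801282826910104))
pocket_slab (array([ 0.6238, -0.025 , -0.1015]), np.float64(0.214))
xyz [ 0.0007  0.001  -0.0031] w [ 0.04 -0.04 -0.03] at [ 0.6513 -0.1437  0.1269] yaw 174.47 t 37.02
```

View pics/w9.png

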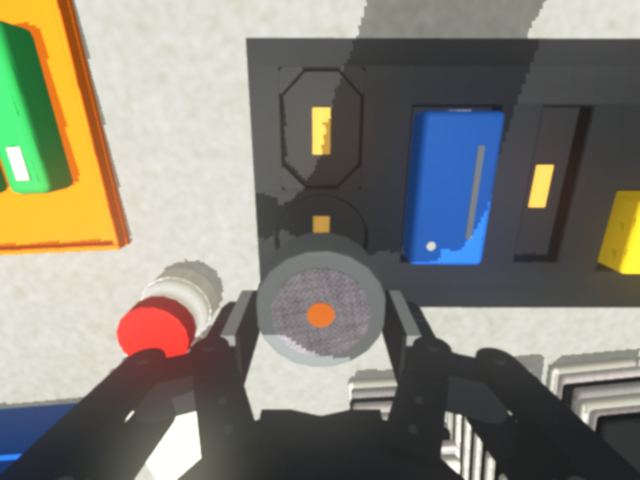

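Wrist view: the puck is held at (321,305) above the round pocket, whose rim runs from column 276 to 367 with its top near row 195. The slab and brick are seated. I'll check the rim against the prediction.

Run:
```python
from h import *
w=shot("wrist")
th=np.arange(0,6.28,.05);X=np.c_[.6507+.0325*np.cos(th),-.1427+.0325*np.sin(th),0*th+.02]
u=proj(w,X);print("pred col range",u[:,0].min(),u[:,0].max(),"top row",u[:,1].min())
im=cv2.convertScaleAbs(w["image"][:,:,::-1],alpha=2.2)
im=cv2.resize(im[170:290,240:400],None,fx=4,fy=4);
for a,b in u: cv2.circle(im,(int((a-240)*4+2),int((b-170)*4+2)),1,(0,0,255),-1)
cv2.imwrite("pics/w9c.png",im)
```

```text
pred col range 275.5091844632523 367.009142644132 top row 196.1753286467212
```

View pics/w9c.png

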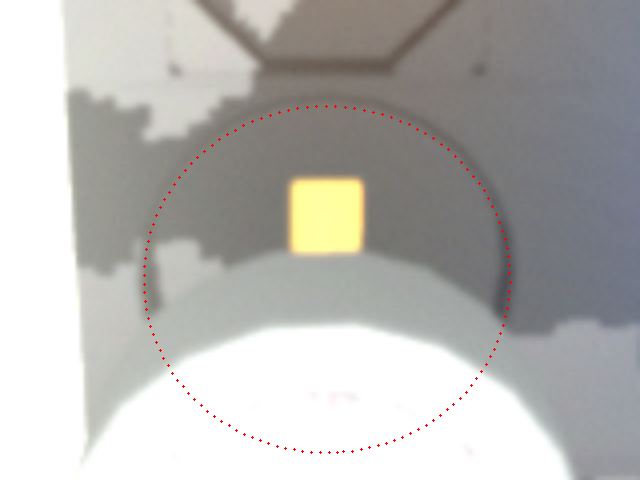

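Emit:
drive_tool(
  series=[
    {"jaw": 1,"x": 0,"y": 0.0005,"z": 0.03,"wx": 0,"wy": 0,"wz": 0},
    {"jaw": 1,"x": 0,"y": 0.0005,"z": 0.05,"wx": 0,"wy": 0,"wz": 0},
    {"jaw": 1,"x": 0,"y": 0.0005,"z": 0.062,"wx": 0,"wy": 0,"wz": 0},
    {"jaw": 1,"x": 0,"y": 0.0005,"z": 0.07,"wx": 0,"wy": 0,"wz": 0},
    {"jaw": 1,"x": 0,"y": 0.0005,"z": 0.076,"wx": 0,"wy": 0,"wz": 0},
    {"jaw": 1,"x": 0,"y": 0.0005,"z": 0.079,"wx": 0,"wy": 0,"wz": 0},
    {"jaw": 1,"x": 0,"y": 0.0005,"z": 0.079,"wx": 0,"wy": 0,"wz": 0},
  ],
)

```text
time_s: 37.95
eef_pos: [0.6517, -0.1433, 0.0479]
tool_rot: [-0.0, 0.048, 0.999, 0.0]
ft_force: [0.2, -0.2, -1.1]
finger_gap: 0.663
finger_force: 65.8
```

Down in the pocket with no contact force on the rim. I'll release.

Emit:
drive_tool(
  series=[
    {"jaw": 1,"x": 0,"y": 0,"z": 0.002,"wx": 0,"wy": 0,"wz": 0},
    {"jaw": 1,"x": 0,"y": 0,"z": 0.003,"wx": 0,"wy": 0,"wz": 0},
    {"jaw": -0.6,"x": 0,"y": 0,"z": 0.002,"wx": 0,"wy": 0,"wz": 0},
    {"jaw": -0.6,"x": 0,"y": 0,"z": 0.0,"wx": 0,"wy": 0,"wz": 0},
    {"jaw": -0.6,"x": 0,"y": 0,"z": -0.03,"wx": 0,"wy": 0,"wz": 0},
    {"jaw": -0.6,"x": 0,"y": 0,"z": -0.08,"wx": 0,"wy": 0,"wz": 0},
    {"jaw": 0,"x": 0,"y": 0.03,"z": -0.13,"wx": 0,"wy": 0,"wz": 0},
    {"jaw": 0,"x": 0,"y": 0.09,"z": -0.17,"wx": 0,"wy": 0,"wz": 0},
  ],
)

```text
time_s: 38.95
eef_pos: [0.6604, -0.0625, 0.2152]
tool_rot: [0.001, 0.05, 0.999, -0.0]
ft_force: [0.8, -0.5, -0.7]
finger_gap: 0.499
finger_force: 0.0
```

Emit:
drive_tool(
  series=[
    {"jaw": 0,"x": 0.02,"y": 0.03,"z": -0.03,"wx": 0,"wy": 0,"wz": 0},
    {"jaw": 0,"x": 0.02,"y": 0.03,"z": -0.03,"wx": 0,"wy": 0,"wz": 0},
    {"jaw": 0,"x": 0.02,"y": 0.03,"z": -0.03,"wx": 0,"wy": 0,"wz": 0},
    {"jaw": 0,"x": 0.02,"y": 0.03,"z": -0.03,"wx": 0,"wy": 0,"wz": 0},
  ],
)

```text
time_s: 39.45
eef_pos: [0.6424, -0.0309, 0.2412]
tool_rot: [-0.001, 0.049, 0.999, 0.0]
ft_force: [-0.6, 0.2, 0.5]
finger_gap: 0.498
finger_force: 0.0
```

Run:
```python
from h import *
for i in range(2): snapshot("top")
w=shot("wrist");cv2.imwrite("pics/w10.png",w["image"][:,:,::-1])
a=-.096;A=np.array([[np.cos(a),-np.sin(a)],[np.sin(a),np.cos(a)]])
q=look(w,"pocket_slab",G["pocket_slab"]);print(q);c=q[0][:2]
for nm,l,sh in(("slab",[0,-.03],(box(.1,.05),.02,.034)),("brick",[.0304,.1155],(box(.054,.054),.02,.036)),("puck",[.037,-.115],(circ(.06),.02,.036))):
    p=np.array([.6238,-.0245])+A@l;r=look(w,nm,[*p,a],sh)
    if r: print(nm,np.round(A.T@(r[0][:2]-c)-l,4),round(r[0][2],3),round(r[1],3))
t=shot("top")
for nm,g,sh in(("done_pack",[.5444,-.384,-.05],(box(.1,.05),.004,.03)),("done_stick",[.5475,-.324,-.05],(box(.1,.026),.004,.032))): print(nm,look(t,nm,g,sh))
print([(round(r["confidence"],2),np.round(r["pixel"]),r["region"].sum()) for r in cut_out(t,"lever_grip")[:3]])
go(.46,.38,.2,np.pi-.07)
```

```text
(array([ 0.62397284, -0.02444761, -0.09837794]), np.float64(0.0039028006257298964))
slab [0.     0.0006] -0.094 0.047
brick [-0.0017 -0.0003] -0.089 0.028
puck [0.0003 0.0013] -0.325 0.023
done_pack (array([ 0.54432448, -0.38658435,  0.01957304]), np.float64(0.09993033547618646))
done_stick (array([ 0.54604523, -0.32704565, -0.0656391 ]), np.float64(0.12578442072526386))
[(0.74, array([238., 133.]), np.int64(451))]
xyz [0.2213 0.3904 0.0429] w [ 0.04 -0.04 -1.52] at [ 0.6426 -0.03    0.2425] yaw 174.47 t 40.0
```

View pics/w10.png

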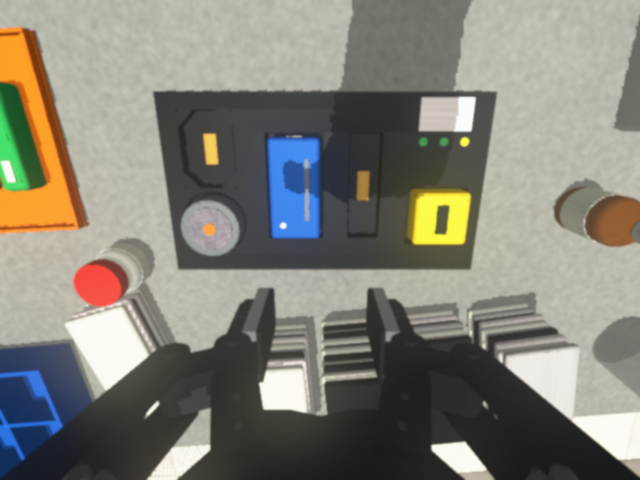

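All three items look seated: slab (294,187), puck (210,228) and brick (440,217), with fit offsets within 2 mm. Next is the lever.

Emit:
drive_tool(
  series=[
    {"jaw": 0,"x": 0.03,"y": 0.055,"z": 0,"wx": 0,"wy": 0,"wz": 0},
    {"jaw": 0,"x": 0.06,"y": 0.11,"z": 0,"wx": 0,"wy": 0,"wz": -1},
    {"jaw": 0,"x": 0.09,"y": 0.165,"z": 0,"wx": 0,"wy": 0,"wz": -1.5},
    {"jaw": 0,"x": 0.12,"y": 0.22,"z": 0,"wx": 0,"wy": 0,"wz": -1.5},
    {"jaw": 0,"x": 0.15,"y": 0.275,"z": 0,"wx": 0,"wy": 0,"wz": -1.5},
    {"jaw": 0,"x": 0.18,"y": 0.33,"z": 0.02,"wx": 0,"wy": 0,"wz": -1.5},
    {"jaw": 0,"x": 0.205,"y": 0.38,"z": 0.03,"wx": 0,"wy": 0,"wz": -1.5},
    {"jaw": 0,"x": 0.21,"y": 0.39,"z": 0.033,"wx": 0,"wy": 0,"wz": -1.5},
  ],
)

```text
time_s: 41.0
eef_pos: [0.469, 0.3814, 0.2091]
tool_rot: [-0.001, 0.033, 0.999, 0.0]
ft_force: [0.6, -0.3, -0.2]
finger_gap: 0.5
finger_force: 0.0
```

Emit:
drive_tool(
  series=[
    {"jaw": 0,"x": 0,"y": 0,"z": 0,"wx": 0,"wy": 0,"wz": 0},
    {"jaw": 0,"x": 0,"y": 0,"z": 0,"wx": 0,"wy": 0,"wz": 0},
    {"jaw": 0,"x": 0,"y": 0,"z": 0,"wx": 0,"wy": 0,"wz": 0},
  ],
)

```text
time_s: 41.38
eef_pos: [0.4721, 0.3773, 0.2103]
tool_rot: [-0.0, 0.036, 0.999, 0.0]
ft_force: [0.2, -1.2, -0.4]
finger_gap: 0.497
finger_force: 0.0
```

Run:
```python
from h import *
for i in range(2): snapshot("top")
w=shot("wrist")
def red(p):
    h=cv2.cvtColor(p["image"],cv2.COLOR_RGB2HSV);m=((h[...,0]<6)|(h[...,0]>174))&(h[...,1]>150)&(h[...,2]>60)
    k=cv2.connectedComponentsWithStats(m.astype(np.uint8));o=np.argsort(-k[2][1:,4])[:2]+1
    return [(np.round(k[3][i][::-1],1),k[2][i].tolist(),cv2.minAreaRect(np.argwhere(k[1]==i)[:,::-1].astype(np.float32))) for i in o]
for p in(w,shot("top"),shot("scene")):
    for c,st,mr in red(p): print(c,st,np.round(mr[1],1),round(mr[2],1),"z.084:",np.round(ray(p,c,.084),4))
for nm in("lever_grip",):
    for r in cut_out(w,nm)[:1]: print(r["confidence"],np.round(r["pixel"]),r["region"].sum())
go(.4825,.385,.084,np.pi-.07)
cv2.imwrite("pics/w11.png",w["image"][:,:,::-1])
```

```text
[243.7 335.6] [315, 233, 43, 21, 785] [42.3 19.7] 2.3 z.084: [0.4808 0.3892 0.084 ]
[141.4 449.3] [439, 131, 22, 22, 385] [21. 21.] 90.0 z.084: [ 0.6845 -0.2506  0.084 ]
[465.6  35.8] [24, 446, 25, 34, 199] [24. 33.] -0.0 z.084: [0.0501 0.5618 0.084 ]
[297.6 159.4] [147, 288, 25, 21, 441] [20. 24.] 90.0 z.084: [ 0.7194 -0.2318  0.084 ]
[298.6 540.1] [530, 293, 21, 13, 163] [20.4  9.2] 15.3 z.084: [0.477  0.3891 0.084 ]
0.55 [252. 332.] 2042
xyz [-0.0107  0.0075  0.126 ] w [ 0.04 -0.03 -0.05] at [0.4714 0.3782 0.21  ] yaw 175.94 t 41.67
```

View pics/w11.png

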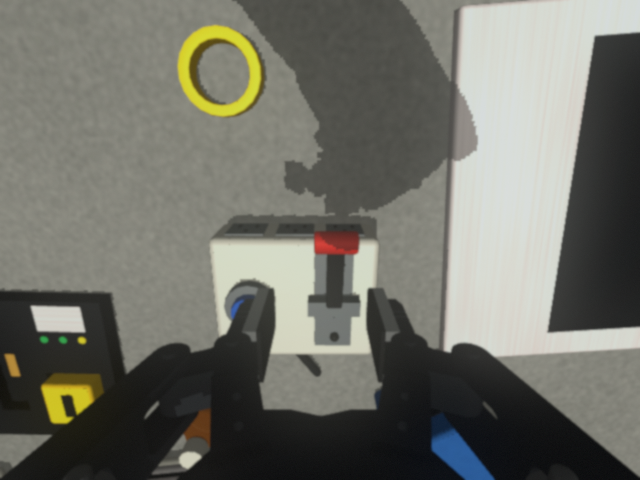

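The lever bar is seen at (336,244), which gives a world position of about (0.481, 0.389). That matches the switch geometry (hinge 0.5484, 0.3849). I'll approach it.

Emit:
drive_tool(
  series=[
    {"jaw": -0.2,"x": -0.009,"y": 0.012,"z": 0.03,"wx": 0,"wy": 0,"wz": 0},
    {"jaw": -0.2,"x": -0.009,"y": 0.012,"z": 0.06,"wx": 0,"wy": 0,"wz": 0},
    {"jaw": -0.2,"x": -0.009,"y": 0.012,"z": 0.08,"wx": 0,"wy": 0,"wz": 0},
    {"jaw": -0.2,"x": -0.009,"y": 0.012,"z": 0.08,"wx": 0,"wy": 0,"wz": 0},
    {"jaw": -0.2,"x": -0.009,"y": 0.012,"z": 0.08,"wx": 0,"wy": 0,"wz": 0},
  ],
)

```text
time_s: 42.3
eef_pos: [0.4814, 0.3901, 0.1309]
tool_rot: [0.0, 0.035, 0.999, 0.001]
ft_force: [-0.3, -0.2, -0.3]
finger_gap: 0.6
finger_force: 0.0
```

Run:
```python
from h import *
t=shot("top");a=-.096;A=np.array([[np.cos(a),-np.sin(a)],[np.sin(a),np.cos(a)]]);c=np.array([.624,-.0245])
for nm,l,sh in(("slab",[0,-.03],(box(.1,.05),.02,.034)),("brick",[.0304,.1155],(box(.054,.054),.02,.036)),("puck",[.037,-.115],(circ(.06),.02,.036))):
    p=c+A@l;r=look(t,nm,[*p,a],sh);print(nm,r and (np.round(A.T@(r[0][:2]-c)-l,4),r[1]))
for nm,g,sh in(("done_pack",[.5444,-.384,-.05],(box(.1,.05),.004,.03)),("done_stick",[.5475,-.324,-.05],(box(.1,.026),.004,.032))): print(nm,look(t,nm,g,sh))
cv2.imwrite("pics/t2.png",t["image"][:,:,::-1])
go(.4811,.3896,.091,np.pi-.07)
```

```text
slab (array([ 0.0006, -0.0045]), np.float64(0.05163474709449134))
brick (array([-0.0017, -0.0009]), np.float64(0.059619595787542834))
puck (array([ 0.0011, -0.0026]), np.float64(0.026448735870928552))
done_pack (array([ 0.54411939, -0.38550034,  0.00749669]), np.float64(0.09470659910566503))
done_stick (array([ 0.54580748, -0.32623106, -0.09562606]), np.float64(0.14464746081835178))
xyz [ 0.0001 -0.0005  0.0395] w [ 0.07  0.01 -0.02] at [0.4812 0.3901 0.1305] yaw 175.97 t 42.6
```

Emit:
drive_tool(
  series=[
    {"jaw": -0.2,"x": 0,"y": 0,"z": 0.02,"wx": 0,"wy": 0,"wz": 0},
    {"jaw": -0.2,"x": 0,"y": 0,"z": 0.035,"wx": 0,"wy": 0,"wz": 0},
    {"jaw": -0.2,"x": 0,"y": 0,"z": 0.039,"wx": 0,"wy": 0,"wz": 0},
    {"jaw": 0.2,"x": 0,"y": 0,"z": 0.039,"wx": 0,"wy": 0,"wz": 0},
    {"jaw": 0.6,"x": 0,"y": 0,"z": 0.039,"wx": 0,"wy": 0,"wz": 0},
    {"jaw": 0.6,"x": 0,"y": 0,"z": 0.039,"wx": 0,"wy": 0,"wz": 0},
    {"jaw": 0.6,"x": 0,"y": 0,"z": 0.039,"wx": 0,"wy": 0,"wz": 0},
  ],
  squeeze=25,
)

```text
time_s: 43.48
eef_pos: [0.4807, 0.3891, 0.0911]
tool_rot: [-0.0, 0.035, 0.999, -0.0]
ft_force: [-0.8, -6.7, 0.2]
finger_gap: 0.389
finger_force: 27.0
```

Emit:
drive_tool(
  series=[
    {"jaw": 0.6,"x": -0.003,"y": 0,"z": -0.008,"wx": 0,"wy": 0,"wz": 0},
    {"jaw": 0.6,"x": -0.007,"y": 0,"z": -0.016,"wx": 0,"wy": 0,"wz": 0},
    {"jaw": 0.6,"x": -0.017,"y": 0,"z": -0.03,"wx": 0,"wy": 0,"wz": 0},
    {"jaw": 0.6,"x": -0.031,"y": 0,"z": -0.041,"wx": 0,"wy": 0,"wz": 0},
    {"jaw": 0.6,"x": -0.047,"y": 0,"z": -0.048,"wx": 0,"wy": 0,"wz": 0},
    {"jaw": 0.6,"x": -0.064,"y": 0,"z": -0.051,"wx": 0,"wy": 0,"wz": 0},
    {"jaw": 0.6,"x": -0.081,"y": 0,"z": -0.05,"wx": 0,"wy": 0,"wz": 0},
    {"jaw": 0.6,"x": -0.083,"y": 0,"z": -0.05,"wx": 0,"wy": 0,"wz": 0},
  ],
)

```text
time_s: 44.48
eef_pos: [0.5646, 0.3827, 0.1415]
tool_rot: [-0.0, 0.036, 0.999, -0.0]
ft_force: [-3.6, -8.0, 1.0]
finger_gap: 0.389
finger_force: 25.4
```

Emit:
drive_tool(
  series=[
    {"jaw": 0.6,"x": 0,"y": 0,"z": 0,"wx": 0,"wy": 0,"wz": 0},
    {"jaw": 0.6,"x": 0,"y": 0,"z": 0,"wx": 0,"wy": 0,"wz": 0},
  ],
)

```text
time_s: 44.72
eef_pos: [0.5638, 0.3828, 0.1416]
tool_rot: [-0.0, 0.036, 0.999, -0.001]
ft_force: [-2.1, -8.7, 1.1]
finger_gap: 0.389
finger_force: 25.4
```

Emit:
drive_tool(
  series=[
    {"jaw": -0.2,"x": 0,"y": 0,"z": 0,"wx": 0,"wy": 0,"wz": 0},
    {"jaw": -0.2,"x": 0,"y": 0,"z": 0,"wx": 0,"wy": 0,"wz": 0},
    {"jaw": -0.2,"x": 0,"y": 0,"z": 0,"wx": 0,"wy": 0,"wz": 0},
    {"jaw": -0.2,"x": 0,"y": 0,"z": -0.03,"wx": 0,"wy": 0,"wz": 0},
    {"jaw": -0.2,"x": 0,"y": 0,"z": -0.08,"wx": 0,"wy": 0,"wz": 0},
    {"jaw": -0.2,"x": 0.03,"y": 0,"z": -0.12,"wx": 0,"wy": 0,"wz": 0},
    {"jaw": -0.2,"x": 0.06,"y": 0,"z": -0.12,"wx": 0,"wy": 0,"wz": 0},
    {"jaw": -0.2,"x": 0.06,"y": 0,"z": -0.12,"wx": 0,"wy": 0,"wz": 0},
  ],
)

```text
time_s: 45.72
eef_pos: [0.5025, 0.3888, 0.2621]
tool_rot: [0.0, 0.034, 0.999, 0.001]
ft_force: [-0.5, -0.3, -0.0]
finger_gap: 0.595
finger_force: 0.0
```

Run:
```python
from h import *
t=shot("top");a=-.096;A=np.array([[np.cos(a),-np.sin(a)],[np.sin(a),np.cos(a)]]);c=np.array([.624,-.0245])
for nm,l,sh in(("slab",[0,-.03],(box(.1,.05),.02,.034)),("brick",[.0304,.1155],(box(.054,.054),.02,.036)),("puck",[.037,-.115],(circ(.06),.02,.036))):
    p=c+A@l;r=look(t,nm,[*p,a],sh);print(nm,r and (np.round(A.T@(r[0][:2]-c)-l,4),r[1]))
for nm,g,sh in(("done_pack",[.5444,-.384,-.05],(box(.1,.05),.004,.03)),("done_stick",[.5475,-.324,-.05],(box(.1,.026),.004,.032))): print(nm,look(t,nm,g,sh))
s=shot("scene");cv2.imwrite("pics/s2.png",s["image"][:,:,::-1])
```

```text
slab None
brick (array([-0.0014, -0.0016]), np.float64(0.04433234339914893))
puck (array([ 0.0013, -0.001 ]), np.float64(0.07800172826268448))
done_pack (array([ 5.44163804e-01, -3.85855150e-01, -5.20031357e-05]), np.float64(0.07989996556573331))
done_stick (array([ 0.54456481, -0.32630631, -0.1431124 ]), np.float64(0.21592264069289158))
```

View pics/s2.png

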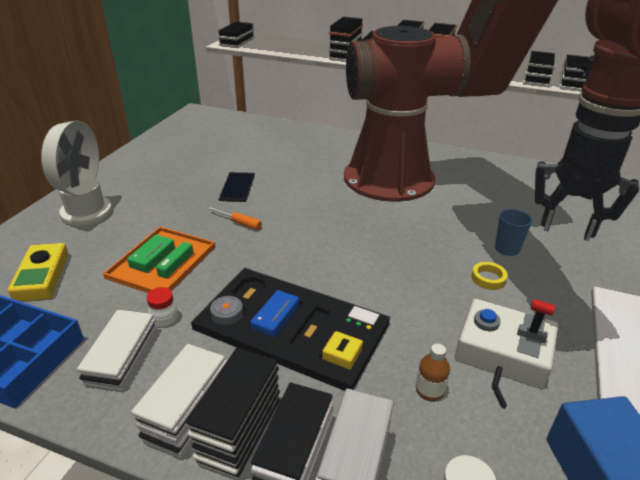

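The scene view shows the lever up, with its bar at (542,307). Slab (276,311), puck (226,309) and brick (343,349) are seated, both green packs are in the tray, the bystanders are untouched, and the gripper is clear. I'm handing in.

```bash
python3 -c "
from plant import close_job
print(close_job())"
```

```text
the job is handed in; nothing more can be done
None
```

The job is handed in; the hand-in call gave no verdict. At the last look the lever was back up, the blue power bank, grey puck and yellow charger (no stick or case was present) were seated in their pockets, both green power banks lay flat in the out tray, and the bystanders stood untouched.

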